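# Turn two test coupons over by capping their tray and flipping both trays

### The job

The undersides of the two steel test coupons in the tray on the sloping stand are to be examined next. Cap that tray with the empty tray, grip the two trays together, turn them over as one without spilling the coupons and put the pair back against the ledge of the stand the other way up; then lift the first tray off and lay it flat on the bench, clear of the stand, leaving the coupons other side up in the tray that was the cap. Leave the jar and the brush where they are.

Things in the scene. Friction and masses are not known exactly. Their poses are not given: they have to be found in the camera images.
- stand: Fixed grey metal stand: a plate 64 mm wide sloping at 45 degrees, with a ledge across its low end that stands 46 mm square off the plate. Foot plate 150 x 110 mm. Origin on the bench under it; -x is downhill (it faces to the robot's right), z up. Uphill along the plate is (0.707, 0, 0.707), square off the plate is (-0.707, 0, 0.707).
- stand_seat (a point): Point on the stand's plate, 70 mm uphill of the ledge: where the underside centre of a tray lies that is home against the ledge; about 85 mm above the bench. The plate ends 18 mm uphill of it, so the uphill 52 mm of a tray lie free, with room for a finger below and above. Axes as the stand's.
- full_tray: White plastic tray with the coupons, 140 x 60 mm, 20 high, walls 3.5, flat square sides, solid base 9 mm thick (11 deep, 133 x 53 inside), about 0.12 kg. Starts open side up on the stand's plate, low end against the ledge, kept there by gravity. Origin: centre of the underside; x along the length, uphill; y across; z from underside to rim (rim at z = 20 mm).
- full_tray_rim (a point): Centre of that tray's mouth. Capped, the trays make a block 140 x 60 x 40 mm with flush sides and the joint at half its thickness. Only the lips and the grip hold them together: squeezed through the 40 mm, one finger on each tray's underside, they hold as one. Squeezed across the 60 mm, only one is held. The 22 mm cavity is too low for a coupon to turn over in.
- cover_tray: Empty tray, the cap: same size, make and frame as the other (origin centre of underside, z towards the rim), plus a locating lip inside each long wall that stands 6 mm above its rim. Starts mouth down on these lips on the bench, solid underside up: origin 26 mm above the bench, z pointing down, length along world y within 25 degrees. As cap, its origin is 40 mm along z from the other's.
- cover_tray_rim (a point): Centre of the empty tray's mouth, z = 20 mm in its frame. The lips (122 mm long, one along each long side; 39 mm clear between them at the tips) enter the other tray's mouth with about 2 mm play a side at the rim and 4 mm at their tapered tips; lengthwise the ledge sets the two level. Either end may go either way.
- coupon_wide: Steel corrosion test coupon, flat bar 62 x 30 x 7 mm with one 8 mm hole, about 0.05 kg, lying loose in the downhill half of the tray. Origin: centre of its face that starts underneath; x along it, z out of the face that starts up.
- coupon_narrow: Steel corrosion test coupon, flat bar 62 x 24 x 7 mm with two 8 mm holes, about 0.045 kg, lying loose in the uphill half of the tray. Origin: centre of its face that starts underneath; x along it, z out of the face that starts up.
- jar: Bystander: low glass jar with black lid, 60 mm across, 86 mm high, behind the work. Origin: centre of its underside.
- brush: Bystander: flat bristle brush, 164 x 56 x 17 mm, lying behind the work. Origin: centre of its underside.
There are look-alikes about, which are no part of the job. Leave any pink or red look-alike of the full_tray alone. Leave any yellow look-alike of the cover_tray alone.

How it is judged (in metres and radians):
On the way, in this order (a step that is already met when the one before it is completed fails the run):
1. the tray with the coupons, in its place on the stand, is capped: the empty tray sits rim to rim on it, with the coupons inside (x of cover_tray in the frame of full_tray between -0.008 and 0.008 m and y of cover_tray in the frame of full_tray between -0.005 and 0.005 m and z of cover_tray in the frame of full_tray between 0.036 and 0.043 m and angle between the x axis of cover_tray and the x axis of full_tray, either way round below 0.1 rad and distance between full_tray and stand_seat below 0.015 m and angle between full_tray's own z axis and vertical between 0.69 and 0.88 rad and x of coupon_wide in the frame of full_tray between -0.065 and 0.065 m and y of coupon_wide in the frame of full_tray between -0.025 and 0.025 m and z of coupon_wide in the frame of full_tray between 0.005 and 0.035 m and x of coupon_narrow in the frame of full_tray between -0.065 and 0.065 m and y of coupon_narrow in the frame of full_tray between -0.025 and 0.025 m and z of coupon_narrow in the frame of full_tray between 0.005 and 0.035 m), for 0.2 s.
2. the pair is turned over: still rim to rim with the coupons between, the trays are back on the stand, now with the cap underneath (x of cover_tray in the frame of full_tray between -0.008 and 0.008 m and y of cover_tray in the frame of full_tray between -0.005 and 0.005 m and z of cover_tray in the frame of full_tray between 0.036 and 0.043 m and angle between the x axis of cover_tray and the x axis of full_tray, either way round below 0.1 rad and distance between cover_tray and stand_seat below 0.015 m and angle between cover_tray's own z axis and vertical between 0.69 and 0.88 rad and x of coupon_wide in the frame of cover_tray between -0.065 and 0.065 m and y of coupon_wide in the frame of cover_tray between -0.025 and 0.025 m and z of coupon_wide in the frame of cover_tray between 0.005 and 0.035 m and x of coupon_narrow in the frame of cover_tray between -0.065 and 0.065 m and y of coupon_narrow in the frame of cover_tray between -0.025 and 0.025 m and z of coupon_narrow in the frame of cover_tray between 0.005 and 0.035 m), for 0.2 s.
At the end, for the whole second after the job is handed in: The former cap lies in the stand open side up, within 15 mm of its home and 5 degrees of the slope, both coupons in it, former underside up; the first tray lies flat on the bench, mouth up or down, within 4.5 degrees, touching neither stand, cap nor coupons; all at rest (under 20 mm/s) (distance between cover_tray and stand_seat below 0.015 m and angle between cover_tray's own z axis and vertical between 0.69 and 0.88 rad and x of coupon_wide in the frame of cover_tray between -0.065 and 0.065 m and y of coupon_wide in the frame of cover_tray between -0.025 and 0.025 m and z of coupon_wide in the frame of cover_tray between 0.005 and 0.035 m and x of coupon_narrow in the frame of cover_tray between -0.065 and 0.065 m and y of coupon_narrow in the frame of cover_tray between -0.025 and 0.025 m and z of coupon_narrow in the frame of cover_tray between 0.005 and 0.035 m and angle between each of coupon_wide, coupon_narrow's own z axis and vertical above 1.9 rad and ((angle between full_tray's own z axis and vertical below 0.08 rad and height (world z) of full_tray between -0.004 and 0.006 m) or (angle between full_tray's own z axis and vertical above 3.06 rad and height (world z) of full_tray between 0.014 and 0.026 m)) and contact force between full_tray and stand below 0.05 N and contact force between full_tray and cover_tray below 0.05 N and contact force between full_tray and coupon_wide below 0.05 N and contact force between full_tray and coupon_narrow below 0.05 N and linear speed of each of full_tray, cover_tray, coupon_wide, coupon_narrow below 0.02 m/s).
It fails at once if a bystander (jar or brush) is moved more than 20 mm (distance of any of jar, brush from where it was at the start of the episode above 0.02 m).
It fails at once if a coupon comes out of the trays ((not (x of coupon_wide in the frame of full_tray between -0.075 and 0.075 m and y of coupon_wide in the frame of full_tray between -0.032 and 0.032 m and z of coupon_wide in the frame of full_tray between -0.005 and 0.045 m) and not (x of coupon_wide in the frame of cover_tray between -0.075 and 0.075 m and y of coupon_wide in the frame of cover_tray between -0.032 and 0.032 m and z of coupon_wide in the frame of cover_tray between -0.005 and 0.045 m)) or (not (x of coupon_narrow in the frame of full_tray between -0.075 and 0.075 m and y of coupon_narrow in the frame of full_tray between -0.032 and 0.032 m and z of coupon_narrow in the frame of full_tray between -0.005 and 0.045 m) and not (x of coupon_narrow in the frame of cover_tray between -0.075 and 0.075 m and y of coupon_narrow in the frame of cover_tray between -0.032 and 0.032 m and z of coupon_narrow in the frame of cover_tray between -0.005 and 0.045 m))).
It also fails if it takes over 64 s, if anything falls off the work surface, if the arm or the gripper's body presses on something with over 40 N, if the wrist force passes 120 N, or if a joint passes its speed limit or range.

### The arm

A 6-joint arm with a two-finger parallel gripper is mounted at the origin on a cart in front of the work surface, level with it; the furniture and walls round the work are solid. World frame = base frame: x ahead of the robot, y to its left, z up, the work surface at z = 0. Lengths are in m, angles in degrees, forces in N, time in s.
With the tool pointing down it reaches from about 0.375 to 0.9 m from the base axis. Payload 3.1 kg.
Tool frame: the origin (TCP) lies on the centre line of the jaws, within the pads' length; the fingertips stand 8 mm ahead of it and the grasp point (between the pads) lies 11 mm behind it; z points along the fingers, y is the line along which they close (so a half turn about z gives the same grasp; the last joint's range is limited). The gripper opens to 87 mm and grips with 3 to 60 N. Pads are 19 mm wide; open, the fingers measure 117 mm over their backs; the gripper's body (75 mm by 190 mm) begins 51 mm behind the grasp point.
Start: joints at [59.96, 30.224, 82.088, -0, 67.689, -10.227], TCP at [0.212, 0.588, 0.231] pointing down, gripper open.
Joint ranges: [-176.69, 176.69], [-43.24, 126.21], [12.49, 139.97], [-82, 262], [0, 151.66], [-163.58, 163.58]. Speed limits (degrees/s): [159.86, 159.86, 180, 180, 180, 180].

### API

Orientations are given as a 3x3 rotation matrix whose columns are the frame's x, y, z axes.
In Python, from rig import * gives the robot as it stands.
- The arm moves only by the tool step_arm, never from a script. Its argument "targets" is a list of rows, each a list of 5 numbers: the opening, from -1 (shut) to 1 (fully open), then the shift along the world's x, y, z normalised to -1 to 1, where 1 is 0.25 m, then the turn about the world's z normalised to -1 to 1, where 1 is 180 degrees. In form: [[fingers, x, y, z, turn], ...]. A call has 1 to 20 rows; each row is the pose to reach, as a shift and turn from the pose commanded when the call began, turning the shorter way round; what a row does not reach only later rows make up. A row lasts 1/10 s, in which the tool goes at most 50 mm and 8.59 degrees, less where a joint would pass 70% of its speed; a pose out of reach is approached as far as the arm can. A call with a number of a shift or a turn outside -1 to 1 is refused whole. A call with a gripper value outside its range is refused whole. The fingers move at their own pace and stop on an object; the grip force is fixed at half the most. Time passes only in rows, so rows that repeat a pose let the fingers close. It gives the time, the measured TCP pose, the force, the opening and the grip force at its end, in the units of the state.
- read_state(): the state, without advancing time (a new reading comes with each control period).
- capture(name): name is "scene" or "top" or "wrist"; returns a dict with "color" (384x512x3 uint8, red, green, blue), "mtx" (3x3 intrinsics, pixels), "pose" (4x4, takes a point from camera to world coordinates). Camera axes: x right, y down, z forward; pixel columns grow to the right and rows downward; lengths in m; the calibration is good to about 2 mm. The wrist camera is an equidistant fisheye: a pixel r from the principal point sees the ray r / f radians off the axis. A picture is of the moment at which its call begins. There is no depth.
- hand_in(): hands the job in; it is judged then, once.
The state is a dict: "time_s": time; "joint_positions": joint angles; "qvel": joint speeds; "tau": joint torques, N m; "position": TCP position; "tcp_rot": TCP orientation; "force": force on the tool from outside, world axes, zero at the start; "moment": the same for the moment, N m; "opening": opening from 0.0 (shut) to 1.0 (fully open); "grasp_force": force on a finger pad.
Only numpy, scipy, OpenCV 4.12 (cv2) and the standard library are available. Lean on these libraries where they do the work, as an engineer would, in place of code of your own. Each camera call takes 0.05 s, during which the arm holds its last target. There are 200 camera calls.

## Working session

There is one attempt and no reset: what is moved stays moved. The work goes in short steps, Python scripts to look and compute and a tool call to move; the robot and the scene stay as the last step left them, time stands still between calls to the robot, and variables do not carry over. Pictures are saved under pics/ and viewed, at most 10 in all, crops included, and the job is handed in when it is done.

Besides the shell and the picture viewer there is one more tool, called as name([rows], argument=value, ...), one row to a line, values as JSON. step_arm: Moves the arm, as the interface text tells. Scaled input: -1 to 1 covers 0.25 m each way for a shift and 180 degrees each way for a turn. Its arguments: {"type":"object","properties":{"targets":{"type":"array","items":{"type":"array","items":{"type":"number"}}}},"required":["targets"]}

```bash
mkdir -p pics
cat > cap.py <<'E'
from rig import *
import cv2,pickle,sys
def grab(tag,names=("scene","top","wrist")):
    d={n:capture(n) for n in names}
    pickle.dump(d,open(f"pics/{tag}.pkl","wb")); return d
E
python3 - <<'E'
from cap import *
import numpy as np
d=grab("a")
im=np.hstack([d["scene"]["color"],d["top"]["color"]])[:,:,::-1]
cv2.imwrite("pics/a.png",cv2.resize(np.vstack([d["scene"]["color"],d["top"]["color"]])[:,:,::-1],None,fx=.78,fy=.78,interpolation=cv2.INTER_AREA))
cv2.imwrite("pics/aw.png",d["wrist"]["color"][:,:,::-1])
for n in d: print(n,d[n]["mtx"].round(1).tolist(),d[n]["pose"].round(3).tolist())
s=read_state();print(s["tcp_rot"],s["position"],s["opening"],s["force"])
E
```

```text
scene [[487.9, 0.0, 258.9], [0.0, 487.9, 191.6], [0.0, 0.0, 1.0]] [[0.839, -0.414, 0.352, -0.039], [-0.544, -0.649, 0.532, -0.997], [0.008, -0.638, -0.77, 1.351], [0.0, 0.0, 0.0, 1.0]]
top [[497.4, 0.0, 252.0], [0.0, 497.4, 201.0], [0.0, 0.0, 1.0]] [[0.024, -0.972, 0.233, 0.252], [-1.0, -0.024, 0.002, -0.114], [0.003, -0.233, -0.972, 1.323], [0.0, 0.0, 0.0, 1.0]]
wrist [[297.3, 0.0, 256.3], [0.0, 297.3, 193.5], [0.0, 0.0, 1.0]] [[0.34, 0.91, 0.237, 0.147], [0.941, -0.328, -0.088, 0.61], [-0.002, 0.252, -0.968, 0.384], [0.0, 0.0, 0.0, 1.0]]
[[-9.40805187e-01  3.38946841e-01 -7.99807363e-04]
 [ 3.38947680e-01  9.40804133e-01 -1.43323165e-03]
 [ 2.66672733e-04 -1.61948462e-03 -9.99998653e-01]] [0.21156659 0.5875347  0.22981196] 0.9990532284124686 [ 0.48424703 -0.56860443 -0.15385733]
```

View pics/a.png

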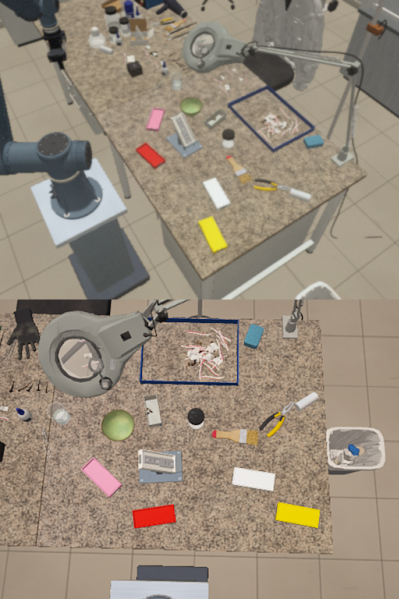

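View pics/aw.png

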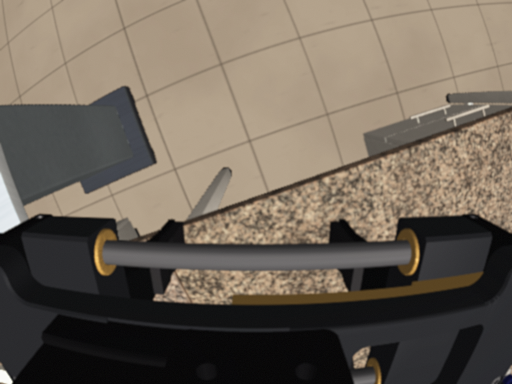

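Run:
```python
import pickle,cv2,numpy as np
d=pickle.load(open("pics/a.pkl","rb"))
t=d["top"]["color"][180:260,165:365,::-1]; s=d["scene"]["color"][130:280,195:315,::-1]
T=cv2.resize(t,None,fx=4,fy=4,interpolation=cv2.INTER_CUBIC)   # 800x320
S=cv2.resize(s[:70,:],None,fx=4,fy=4,interpolation=cv2.INTER_CUBIC) #480x280
c=np.zeros((600,800,3),np.uint8);c[:320]=T;c[320:,:480]=S
cv2.imwrite("pics/b.png",c)
```

```text
(no output)
```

View pics/b.png

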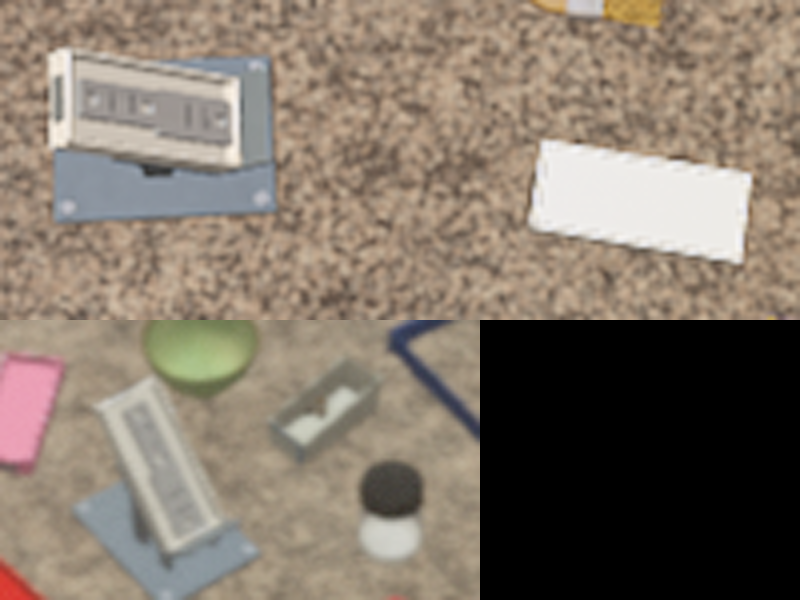

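The top view (crop) shows the white coupon tray on the grey stand (top px ≈(202,206), with both coupons visible; uphill is image left, world +y). The other candidates are the white solid tray at (325,230), the yellow one at (382,276), the red one at (197,278) and the pink one at (129,228). The white one on the stand is the full_tray because it holds the coupons. The white one at (325,230) is the cap because it lies underside up on lips and isn't yellow. The jar is at ≈(251,151) and the brush at ≈(300,175).

```bash
cat > lib.py <<'E'
import numpy as np,cv2,pickle
def ray(c,u,v,fish=False):
    K=c["mtx"];P=c["pose"];a=np.array([(u-K[0,2])/K[0,0],(v-K[1,2])/K[1,1]])
    if fish:
        r=np.hypot(*a);d=np.array([*(a*np.sin(r)/max(r,1e-9)),np.cos(r)])
    else: d=np.array([*a,1.])
    d=P[:3,:3]@d;return P[:3,3],d/np.linalg.norm(d)
def onz(c,p,z,fish=False):
    o,d=ray(c,*p,fish);return o+d*(z-o[2])/d[2]
def tri(*rs):
    A=np.zeros((3,3));b=np.zeros(3)
    for o,d in rs:
        M=np.eye(3)-np.outer(d,d);A+=M;b+=M@o
    x=np.linalg.solve(A,b);return x,[float(np.linalg.norm((np.eye(3)-np.outer(d,d))@(x-o))) for o,d in rs]
def white(c,box,smax=40,vmin=150):
    x0,y0,x1,y1=box;h=cv2.cvtColor(c["color"],cv2.COLOR_RGB2HSV)
    m=((h[...,1]<smax)&(h[...,2]>vmin)).astype(np.uint8);n=np.zeros_like(m);n[y0:y1,x0:x1]=m[y0:y1,x0:x1]
    cs,_=cv2.findContours(n,0,1);k=max(cs,key=cv2.contourArea);return cv2.minAreaRect(k),cv2.contourArea(k)
E
python3 - <<'E'
from lib import *
d=pickle.load(open("pics/a.pkl","rb"));T,S=d["top"],d["scene"]
# cap
r,a=white(T,(290,210,360,255));q,b=white(S,(250,215,310,275))
print(r,q,a,b)
bt=cv2.boxPoints(r);bs=cv2.boxPoints(q)
X=[onz(T,p,.026) for p in bt];print("cap top",np.round(X,4),np.mean(X,0))
X=[onz(S,p,.026) for p in bs];print("cap scene",np.round(X,4),np.mean(X,0))
print("centre tri",tri(ray(T,*r[0]),ray(S,*q[0])))
# foot corners on z~.004
for p in [(178.75,235),(234,232.75),(232.5,194.25)]: print("foot",onz(T,p,.004).round(4))
# full tray corners approx (uphill end top rim, low end)
C=lambda x,y:(x/4+165,y/4+180); D=lambda x,y:(x/4+195,(y-320)/4+130)
for n,a,b in [("upfar",C(75,52),D(152,378)),("upnear",C(70,148),D(97,405)),("lowfar",C(240,76),D(228,522)),("lownear",C(240,165),D(168,552))]:
    x,e=tri(ray(T,*a),ray(S,*b));print(n,x.round(4),np.round(e,4))
E
```

```text
((324.92041015625, 229.7936248779297), (54.3619499206543, 23.12055015563965), 9.162346839904785) ((277.2769470214844, 247.484619140625), (43.28812026977539, 20.589763641357422), 60.2551155090332) 1172.0 766.5
cap top [[ 0.4692 -0.2293  0.026 ]
 [ 0.531  -0.2389  0.026 ]
 [ 0.511  -0.3815  0.026 ]
 [ 0.4497 -0.3704  0.026 ]] [ 0.49023663 -0.30500623  0.026     ]
cap scene [[ 0.4647 -0.2301  0.026 ]
 [ 0.5376 -0.2276  0.026 ]
 [ 0.5126 -0.385   0.026 ]
 [ 0.4442 -0.385   0.026 ]] [ 0.48977518 -0.30693866  0.026     ]
centre tri (array([ 0.49134224, -0.30606119,  0.0200167 ]), [0.00020064699078317245, 0.00020064699078326328])
foot [0.4702 0.0838 0.004 ]
foot [ 0.48   -0.0641  0.004 ]
foot [ 0.5865 -0.0565  0.004 ]
upfar [0.5477 0.0553 0.155 ] [0.0007 0.0007]
upnear [0.4905 0.0548 0.1529] [0.001 0.001]
lowfar [ 0.5632 -0.0392  0.0466] [0.0009 0.0009]
lownear [ 0.5018 -0.041   0.0472] [0.0006 0.0006]
```

step_arm([
  [1, 0.48, -1, 0.28, -0.365],
  [1, 0.48, -1, 0.28, -0.365],
  [1, 0.48, -1, 0.28, -0.365],
  [1, 0.48, -1, 0.28, -0.365],
  [1, 0.48, -1, 0.28, -0.365],
  [1, 0.48, -1, 0.28, -0.365],
  [1, 0.48, -1, 0.28, -0.365],
  [1, 0.48, -1, 0.28, -0.365],
])

```text
time_s: 0.95
position: [0.3325, 0.3368, 0.3009]
tcp_rot: [[-0.07, 0.998, 0.0], [0.998, 0.07, 0.0], [0.0, 0.001, -1.0]]
force: [-0.3, 0.0, 0.3]
opening: 0.997
grasp_force: 0.0
```

step_arm([
  [1, 0.4, -1, 0, 0],
  [1, 0.4, -1, 0, 0],
  [1, 0.4, -1, 0, 0],
  [1, 0.4, -1, 0, 0],
  [1, 0.4, -1, 0, 0],
  [1, 0.4, -1, 0, 0],
  [1, 0.4, -1, 0, 0],
])

```text
time_s: 1.65
position: [0.433, 0.0855, 0.3004]
tcp_rot: [[-0.073, 0.997, 0.0], [0.997, 0.073, -0.001], [-0.001, 0.0, -1.0]]
force: [-0.7, -0.1, 0.1]
opening: 0.998
grasp_force: 0.0
```

step_arm([
  [1, 0.36, -0.6, 0, 0],
  [1, 0.36, -0.6, 0, 0],
  [1, 0.36, -0.6, 0, 0],
  [1, 0.36, -0.6, 0, 0],
  [1, 0.36, -0.6, 0, 0],
  [1, 0.36, -0.6, 0, 0],
])

```text
time_s: 2.25
position: [0.521, -0.0608, 0.2999]
tcp_rot: [[-0.078, 0.997, -0.002], [0.997, 0.078, 0.002], [0.002, -0.002, -1.0]]
force: [-0.0, 0.1, 0.4]
opening: 1.002
grasp_force: 0.0
```

Run:
```python
from cap import *
d=grab("c",("wrist",));cv2.imwrite("pics/c.png",d["wrist"]["color"][:,:,::-1])
s=read_state();print(s["time_s"],s["position"].round(4) if hasattr(s["position"],'round') else s["position"],s["tcp_rot"],s["force"])
```

```text
2.3 [ 0.5207 -0.0603  0.3001] [[-0.079353    0.99684442 -0.0020767 ]
 [ 0.99684521  0.07935616  0.00148899]
 [ 0.0016491  -0.00195199 -0.99999674]] [ 0.33949297  0.59177488 -0.39669037]
```

View pics/c.png

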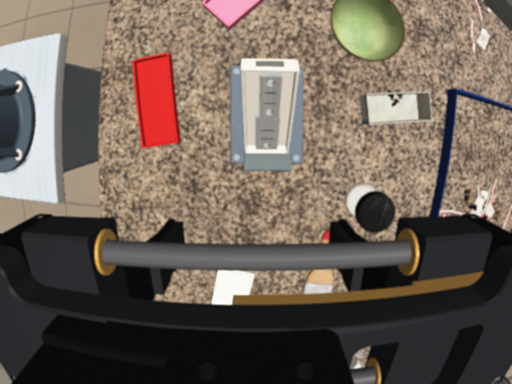

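step_arm([
  [1, -0.16, -0.12, -0.36, 0],
  [1, -0.16, -0.12, -0.36, 0],
  [1, -0.16, -0.12, -0.36, 0],
  [1, -0.16, -0.12, -0.36, 0],
])

```text
time_s: 2.7
position: [0.481, -0.0905, 0.2104]
tcp_rot: [[-0.079, 0.997, -0.002], [0.997, 0.079, 0.001], [0.002, -0.001, -1.0]]
force: [1.0, -0.2, -0.5]
opening: 1.0
grasp_force: 0.0
```

Run:
```python
from cap import *
grab("d",("wrist",))
```

step_arm([
  [1, 0.32, 0, 0, 0],
  [1, 0.32, 0, 0, 0],
  [1, 0.32, 0, 0, 0],
  [1, 0.32, 0, 0, 0],
])

```text
time_s: 3.15
position: [0.5636, -0.0913, 0.2123]
tcp_rot: [[-0.08, 0.997, 0.003], [0.997, 0.08, -0.001], [-0.001, 0.003, -1.0]]
force: [-0.7, -0.5, -0.3]
opening: 1.003
grasp_force: 0.0
```

Run:
```python
from cap import *
import numpy as np
e=grab("e",("wrist",));d=pickle.load(open("pics/d.pkl","rb"))
f=lambda c,x0:cv2.resize(c["wrist"]["color"][0:200,x0:x0+133,::-1],None,fx=3,fy=3,interpolation=cv2.INTER_CUBIC)
from lib import *
for c in (d,e):
    w=c["wrist"];P=w["pose"]
    pr=[]
    for X in [[.5477,.0553,.155],[.4905,.0548,.153],[.563,-.039,.047],[.502,-.041,.047]]:
        q=P[:3,:3].T@(np.array(X)-P[:3,3]);th=np.arctan2(np.hypot(q[0],q[1]),q[2]);pr.append(w["mtx"][:2,2]+297.3*th*q[:2]/np.hypot(q[0],q[1]))
    c["pr"]=np.array(pr);print(c["pr"].round(0).tolist())
x0=[max(0,int(c["pr"][:,0].mean())-66) for c in (d,e)];print(x0)
cv2.imwrite("pics/de.png",np.hstack([f(d,x0[0]),f(e,x0[1])]))
```

```text
[[363.0, 26.0], [286.0, 16.0], [336.0, 141.0], [280.0, 137.0]]
[[251.0, 11.0], [174.0, 11.0], [260.0, 132.0], [203.0, 130.0]]
[250, 155]
```

View pics/de.png

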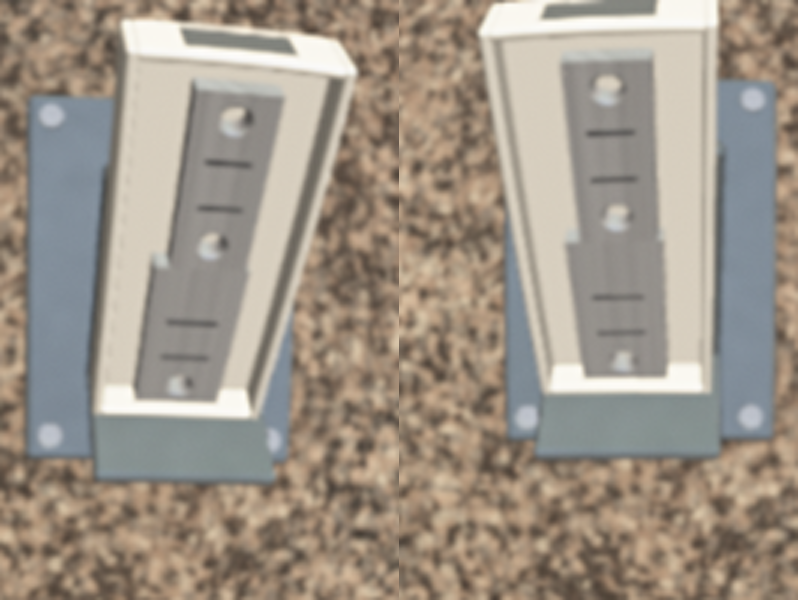

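Run:
```python
from lib import *
d=pickle.load(open("pics/d.pkl","rb"))["wrist"];e=pickle.load(open("pics/e.pkl","rb"))["wrist"]
L=lambda x,y:(x/3-.33+250,y/3-.33);R=lambda x,y:((x-399)/3-.33+155,y/3-.33)
pts=dict(upW=((128,56),(482,37)),upE=((353,76),(717,26)),loW=((97,413),(547,392)),loE=((258,418),(712,392)),
 ledW=((97,479),(538,457)),ledE=((272,480),(720,457)),uuW=((123,21),(495,5)),
 h1=((50,115),(526,418)),hA=((50,436),(526,418)),hB=((270,440),(750,416)),hc=((50,115),(50,115)))
X={}
for k,(a,b) in pts.items():
    if k in("h1","hc"):continue
    x,er=tri(ray(d,*L(*a),True),ray(e,*R(*b),True));X[k]=x;print(k,x.round(4),np.round(er[0],4))
u=(X["upW"]+X["upE"]-X["loW"]-X["loE"])/2;print(u.round(4),np.linalg.norm(u),np.degrees(np.arctan2(u[1],u[0])),np.degrees(np.arctan2(u[2],np.hypot(u[0],u[1]))))
print("rim centre",((X["upW"]+X["upE"]+X["loW"]+X["loE"])/4).round(4))
print("yaw ledge",np.degrees(np.arctan2(*(X["ledE"]-X["ledW"])[[1,0]])),np.degrees(np.arctan2(*(X["hB"]-X["hA"])[[1,0]])),np.degrees(np.arctan2(*(X["loE"]-X["loW"])[[1,0]])),np.degrees(np.arctan2(*(X["upE"]-X["upW"])[[1,0]])))
for c,p in((d,L(50,115)),(d,L(50,436)),(e,R(752,98)),(e,R(750,416))): print(onz(c,p,.006,True).round(4))
```

```text
upW [0.4956 0.056  0.1464] 0.0003
upE [0.5545 0.0613 0.145 ] 0.0003
loW [ 0.5036 -0.0409  0.0496] 0.0001
loE [ 0.5622 -0.0369  0.0489] 0.0
ledW [ 0.5043 -0.0625  0.0649] 0.0
ledE [ 0.5666 -0.058   0.0614] 0.0005
uuW [0.4947 0.0701 0.1346] 0.0001
hA [ 0.4893 -0.0539  0.0118] 0.0
hB [ 0.5786 -0.0469  0.0116] 0.0001
[-0.0079  0.0976  0.0964] 0.13741257152323297 94.64854265763412 44.57835049973198
rim centre [0.529  0.0099 0.0975]
yaw ledge 4.115198823968613 4.464199608393248 3.890003098460326 5.176007965852788
[0.4791 0.0768 0.006 ]
[ 0.4895 -0.0544  0.006 ]
[0.5692 0.084  0.006 ]
[ 0.579  -0.0472  0.006 ]
```

step_arm([
  [1, -0.29, -1, 0, -0.069],
  [1, -0.29, -1, 0, -0.069],
  [1, -0.29, -1, 0, -0.069],
  [1, -0.29, -1, 0, -0.069],
  [1, -0.29, -1, 0, -0.069],
  [1, -0.29, -1, 0, -0.069],
  [1, -0.29, -1, 0, -0.069],
])

```text
time_s: 3.9
position: [0.4882, -0.3435, 0.2112]
tcp_rot: [[0.142, 0.99, 0.001], [0.99, -0.142, -0.0], [-0.0, 0.001, -1.0]]
force: [0.2, 0.6, 0.1]
opening: 1.0
grasp_force: 0.0
```

Run:
```python
from cap import *
from lib import *
d=grab("f",("wrist",))["wrist"]
h=cv2.cvtColor(d["color"],cv2.COLOR_RGB2HSV);m=((h[...,1]<40)&(h[...,2]>190)).astype(np.uint8);m[215:]=0
n,l,s,c=cv2.connectedComponentsWithStats(m)
for i in range(1,n):
    if s[i][4]>800: print(s[i],c[i])
cs,_=cv2.findContours(m,0,1);k=max((k for k in cs if 150<k[:,0,0].mean()<360),key=cv2.contourArea)
W=np.array([onz(d,p,.026,True)[:2] for p in k[:,0].astype(float)])*1000
r=cv2.minAreaRect(W.astype(np.float32));print(r,cv2.boxPoints(r).round(1).tolist())
print(read_state()["position"],read_state()["tcp_rot"][:,1])
```

```text
[   0    0   21  101 1860] [ 9.08709677 49.07096774]
[ 228   83   54  120 6282] [254.13260108 141.96529768]
((491.3550109863281, -305.06201171875), (139.01637268066406, 60.67452621459961), 81.78314971923828) [[451.3999938964844, -369.5], [511.3999938964844, -378.20001220703125], [531.2999877929688, -240.60000610351562], [471.29998779296875, -231.89999389648438]]
[ 0.4885609  -0.34156608  0.21092892] [ 9.90178653e-01 -1.39807705e-01 -2.00651042e-04]
```

step_arm([
  [1, -0.009, 0.008, -0.2, 0],
  [1, -0.009, 0.008, -0.4, 0],
  [1, -0.009, 0.008, -0.6, 0],
  [1, -0.009, 0.008, -0.7, 0],
  [1, -0.009, 0.008, -0.75, 0],
  [1, -0.009, 0.008, -0.768, 0],
  [1, -0.009, 0.008, -0.768, 0],
  [1, -0.009, 0.008, -0.768, 0],
  [-0.2, -0.009, 0.008, -0.768, 0],
  [-0.2, -0.009, 0.008, -0.768, 0],
  [-0.2, -0.009, 0.008, -0.768, 0],
  [-0.2, -0.009, 0.008, -0.768, 0],
  [-0.2, -0.009, 0.008, -0.768, 0],
  [-0.2, -0.009, 0.008, -0.768, 0],
])

```text
time_s: 5.35
position: [0.487, -0.3402, 0.0188]
tcp_rot: [[0.138, 0.99, 0.0], [0.99, -0.138, -0.0], [-0.0, 0.0, -1.0]]
force: [-1.1, -1.2, 2.5]
opening: 0.69
grasp_force: 30.0
```

step_arm([
  [-0.2, 0, 0, 0.2, 0],
  [-0.2, 0, 0, 0.4, 0.03],
  [-0.2, 0.05, 0.2, 0.4, 0.06],
  [-0.2, 0.1, 0.4, 0.4, 0.07],
  [-0.2, 0.15, 0.6, 0.4, 0.07],
  [-0.2, 0.2, 0.8, 0.4, 0.07],
  [-0.2, 0.206, 0.911, 0.4, 0.07],
  [-0.2, 0.206, 0.911, 0.345, 0.07],
  [-0.2, 0.206, 0.911, 0.345, 0.07],
])

```text
time_s: 6.25
position: [0.5373, -0.1103, 0.1034]
tcp_rot: [[-0.084, 0.996, -0.004], [0.996, 0.084, 0.001], [0.002, -0.003, -1.0]]
force: [-0.2, 0.5, -1.7]
opening: 0.686
grasp_force: 30.0
```

Run:
```python
from cap import *
from lib import *
d=grab("g",("scene","top"))
a=cv2.resize(d["scene"]["color"][120:245,180:305,::-1],(400,400),interpolation=cv2.INTER_CUBIC)
b=cv2.resize(d["top"]["color"][160:285,170:295,::-1],(400,400),interpolation=cv2.INTER_CUBIC)
cv2.imwrite("pics/g.png",np.hstack([a,b]));s=read_state();print(s["position"],s["tcp_rot"][:,1],s["force"],s["opening"])
```

```text
[ 0.53838372 -0.11236939  0.10446884] [ 9.96685933e-01  8.13417754e-02 -8.15845558e-04] [ 0.06980003 -0.5352645  -0.55352664] 0.6840441990611587
```

View pics/g.png

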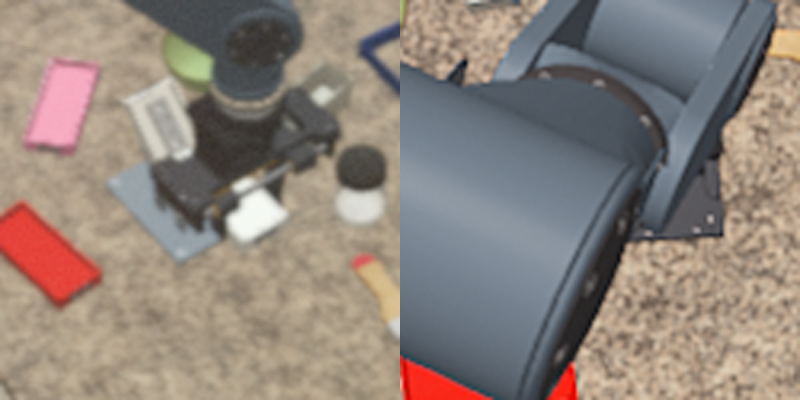

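step_arm([
  [-0.2, 0.009, -0.12, 0, 0],
  [-0.2, 0.009, -0.12, -0.04, 0],
  [-0.2, 0.009, -0.12, -0.074, 0],
  [-0.2, 0.009, -0.122, -0.1, 0],
  [-0.2, 0.01, -0.124, -0.13, 0],
  [-0.2, 0.01, -0.124, -0.16, 0],
  [-0.2, 0.01, -0.125, -0.195, 0],
  [-0.2, 0.01, -0.125, -0.195, 0],
])

```text
time_s: 7.15
position: [0.5407, -0.143, 0.0548]
tcp_rot: [[-0.081, 0.997, -0.001], [0.997, 0.081, 0.001], [0.001, -0.001, -1.0]]
force: [0.7, -1.8, 0.5]
opening: 0.687
grasp_force: 30.0
```

step_arm([
  [-0.2, -0.002, 0.025, -0.018, 0],
  [-0.2, -0.004, 0.05, -0.036, 0],
  [-0.2, -0.006, 0.074, -0.053, 0],
  [-0.2, -0.008, 0.1, -0.06, 0],
  [-0.2, -0.01, 0.122, -0.067, 0],
  [-0.2, -0.012, 0.146, -0.074, 0],
  [-0.2, -0.012, 0.146, -0.074, 0],
])

```text
time_s: 7.85
position: [0.5395, -0.1072, 0.0378]
tcp_rot: [[-0.082, 0.997, 0.003], [0.997, 0.082, -0.002], [-0.002, 0.003, -1.0]]
force: [0.7, -4.9, 1.9]
opening: 0.686
grasp_force: 30.0
```

Run:
```python
from cap import *
from lib import *
d=grab("h",("scene","wrist"))
a=cv2.resize(d["scene"]["color"][145:220,215:290,::-1],(300,300),interpolation=cv2.INTER_CUBIC)
b=cv2.resize(d["wrist"]["color"][0:300,::,::-1],(500,300))
cv2.imwrite("pics/h.png",np.hstack([a,b]));s=read_state();print(s["position"],s["tcp_rot"][:,1],s["force"],s["opening"],s["time_s"])
```

```text
[ 0.53940948 -0.10720665  0.03786609] [0.99665547 0.081664   0.00297619] [ 1.78615082 -5.16303719  1.54531171] 0.6907835173948365 7.95
```

View pics/h.png

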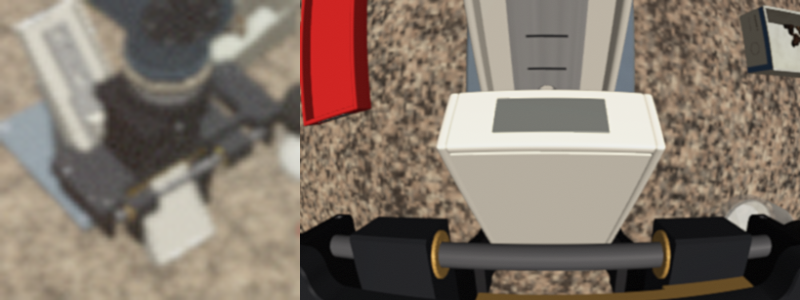

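Run:
```python
from lib import *
w=pickle.load(open("pics/h.pkl","rb"))["wrist"];P=w["pose"]
def proj(X):
    q=P[:3,:3].T@(X-P[:3,3]);r=np.hypot(q[0],q[1]);return w["mtx"][:2,2]+297.3*np.arctan2(r,q[2])*q[:2]/r
h=np.array([-.0816,.9967,0]);wd=np.array([.9967,.0816,0]);T=np.array([.5394,-.1072,.0373])
for th in range(35,66,5):
    t=np.radians(th);a=h*np.cos(t)+[0,0,np.sin(t)];b=-h*np.sin(t)+[0,0,np.cos(t)]
    print(th,[(proj(T+.105*a+n*b+s*.03*wd)).round(0).tolist() for n in(.0075,-.0125) for s in(-1,1)])
print("obs top", [(438-300)*1.024,150],[(664-300)*1.024,150],"rim",[(450-300)*1.024,93],[(653-300)*1.024,95])
```

```text
35 [[159.0, 77.0], [357.0, 77.0], [174.0, 51.0], [342.0, 52.0]]
40 [[151.0, 95.0], [365.0, 95.0], [167.0, 60.0], [349.0, 60.0]]
45 [[144.0, 119.0], [373.0, 119.0], [160.0, 73.0], [356.0, 73.0]]
50 [[137.0, 148.0], [380.0, 148.0], [152.0, 90.0], [364.0, 90.0]]
55 [[132.0, 183.0], [386.0, 183.0], [145.0, 113.0], [372.0, 113.0]]
60 [[128.0, 222.0], [390.0, 221.0], [138.0, 142.0], [380.0, 142.0]]
65 [[128.0, 262.0], [390.0, 261.0], [132.0, 176.0], [386.0, 176.0]]
obs top [141.312, 150] [372.736, 150] rim [153.6, 93] [361.472, 95]
```

step_arm([
  [-0.2, 0, -0.02, 0.16, 0],
  [-0.2, 0, -0.02, 0.32, 0],
  [-0.2, 0, 0, 0.48, 0],
  [-0.2, -0.016, 0.2, 0.48, 0],
  [-0.2, -0.022, 0.216, 0.4, 0],
  [-0.2, -0.022, 0.216, 0.32, -0.001],
  [-0.2, -0.022, 0.216, 0.32, -0.001],
  [-0.2, -0.022, 0.216, 0.32, -0.001],
  [-0.2, -0.022, 0.216, 0.32, -0.001],
])

```text
time_s: 8.85
position: [0.5327, -0.0529, 0.1179]
tcp_rot: [[-0.078, 0.997, 0.0], [0.997, 0.078, 0.0], [0.0, 0.0, -1.0]]
force: [-0.0, -0.7, -1.1]
opening: 0.688
grasp_force: 30.0
```

```bash
cat > go.py <<'E'
from cap import *
from lib import *
import sys
d=grab(sys.argv[1],("wrist",))
s=read_state();p=np.array(s["position"]);ty=np.array(s["tcp_rot"])[:,1]
print(p.round(4),"yaw",np.degrees(np.arctan2(ty[1],ty[0])).round(2),np.round(s["force"],1),s["opening"],s["time_s"])
if len(sys.argv)>4: print("shift/0.25",((np.array(list(map(float,sys.argv[2:5])))-p)/.25).round(3))
E
python3 go.py i .5318 -.0251 .0867
```

```text
[ 0.533  -0.0531  0.1181] yaw 4.46 [-0.2 -0.4 -0.8] 0.6912214795233849 8.9
shift/0.25 [-0.005  0.112 -0.126]
```

step_arm([
  [-0.2, -0.002, 0.04, -0.04, 0],
  [-0.2, -0.004, 0.07, -0.078, 0],
  [-0.2, -0.005, 0.09, -0.1, 0],
  [-0.2, -0.005, 0.105, -0.117, 0],
  [-0.2, -0.005, 0.112, -0.126, 0],
  [-0.2, -0.005, 0.112, -0.126, 0],
  [-0.2, -0.005, 0.112, -0.126, 0],
])

```text
time_s: 9.6
position: [0.5311, -0.0238, 0.0861]
tcp_rot: [[-0.078, 0.997, -0.0], [0.997, 0.078, 0.002], [0.002, -0.0, -1.0]]
force: [-0.2, 3.9, 3.3]
opening: 0.69
grasp_force: 30.0
```

```bash
python3 go.py j
python3 - <<'E'
from lib import *
w=pickle.load(open("pics/j.pkl","rb"))["wrist"]["color"]
i=pickle.load(open("pics/i.pkl","rb"))["wrist"]["color"]
cv2.imwrite("pics/j.png",np.hstack([x[0:300,130:390,::-1] for x in (i,w)]))
E
```

```text
[ 0.5311 -0.0238  0.0861] yaw 4.46 [0.1 6.2 3.3] 0.6885914402357424 9.65
```

View pics/j.png

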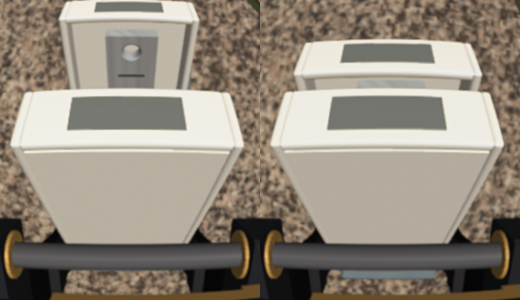

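step_arm([
  [-0.2, 0, 0.01, 0, 0],
  [0.6, 0, 0.01, 0, 0],
  [1, 0, 0.01, 0, 0],
  [1, 0, 0.01, 0, 0],
  [1, 0, 0.01, 0, 0],
  [1, 0, 0.01, 0, 0],
  [1, 0, -0.1, 0.15, 0],
  [1, 0, -0.25, 0.3, 0],
  [1, 0, -0.35, 0.45, 0],
  [1, 0, -0.35, 0.52, 0],
  [1, 0, -0.35, 0.52, 0],
])

```text
time_s: 10.75
position: [0.5332, -0.1143, 0.2191]
tcp_rot: [[-0.076, 0.997, 0.007], [0.997, 0.076, -0.003], [-0.003, 0.007, -1.0]]
force: [0.4, 0.8, -0.8]
opening: 1.002
grasp_force: 0.0
```

```bash
python3 go.py k
python3 - <<'E'
from lib import *
w=pickle.load(open("pics/k.pkl","rb"))["wrist"]["color"]
cv2.imwrite("pics/k.png",cv2.resize(w[0:220,160:360,::-1],None,fx=2.7,fy=2.7,interpolation=cv2.INTER_CUBIC))
E
```

```text
[ 0.5317 -0.1131  0.2171] yaw 4.44 [-0.9  0.3 -0.4] 0.9986162474293376 10.8
```

View pics/k.png

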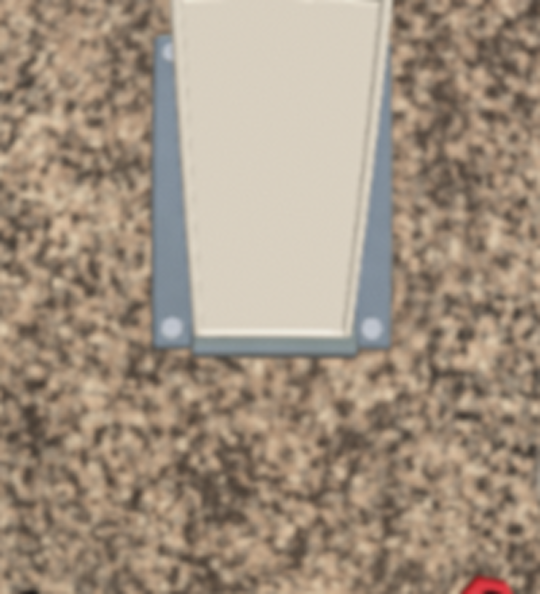

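```bash
cat >> lib.py <<'E'
U=np.array([-.0785,.9969,0.]);WD=np.array([.9969,.0785,0.]);Z=np.array([0,0,1.])
A=(U+Z)*np.sqrt(.5);N=(Z-U)*np.sqrt(.5);RC=np.array([.529,.0099,.098]);SEAT=RC-.02*N
def proj(w,X):
    P=w["pose"];q=P[:3,:3].T@(X-P[:3,3]);r=np.hypot(q[0],q[1]);return w["mtx"][:2,2]+w["mtx"][0,0]*np.arctan2(r,q[2])*q[:2]/r
E
python3 - <<'E'
from lib import *
w=pickle.load(open("pics/k.pkl","rb"))["wrist"]
for n,s in((.04,-.07),(.043,-.07),(.04,.07),(.043,.07),(.046,.07),(.046,-.07)):
    print(n,s,[((proj(w,SEAT+n*N+s*A+k*.03*WD)-[160,0])*2.7).round(0).tolist() for k in(-1,1)])
E
```

```text
0.04 -0.07 [[195.0, 336.0], [351.0, 336.0]]
0.043 -0.07 [[194.0, 342.0], [351.0, 342.0]]
0.04 0.07 [[167.0, -9.0], [391.0, -7.0]]
0.043 0.07 [[166.0, -5.0], [393.0, -3.0]]
0.046 0.07 [[165.0, -1.0], [395.0, 1.0]]
0.046 -0.07 [[194.0, 348.0], [352.0, 348.0]]
```

step_arm([
  [1, -0.018, 0.582, 0, 0.5],
  [1, -0.018, 0.582, 0, 0.5],
  [1, -0.018, 0.582, 0, 0.5],
  [1, -0.018, 0.582, 0, 0.5],
  [1, -0.018, 0.582, 0, 0.5],
  [1, -0.018, 0.582, 0, 0.5],
  [1, -0.018, 0.582, 0, 0.5],
  [1, -0.018, 0.582, 0, 0.5],
  [1, -0.018, 0.582, 0, 0.5],
  [1, -0.018, 0.582, 0, 0.5],
  [1, -0.018, 0.582, 0, 0.5],
  [1, -0.018, 0.582, 0, 0.5],
  [1, -0.018, 0.582, 0, 0.5],
])

```text
time_s: 12.1
position: [0.5257, 0.0336, 0.2147]
tcp_rot: [[-0.997, -0.077, -0.003], [-0.077, 0.997, 0.0], [0.003, 0.001, -1.0]]
force: [0.3, 0.0, -0.6]
opening: 1.002
grasp_force: 0.0
```

```bash
python3 go.py l .5272 .0325 .1189
python3 - <<'E'
from lib import *
d=pickle.load(open("pics/a.pkl","rb"));print("jar",onz(d["top"],(251.5,151),.086).round(3))
w=pickle.load(open("pics/l.pkl","rb"))["wrist"]
h=cv2.cvtColor(w["color"],cv2.COLOR_RGB2HSV);m=((h[...,1]<45)&(h[...,2]>180)).astype(np.uint8);m[215:]=0
n,l,s,c=cv2.connectedComponentsWithStats(m)
for i in range(1,n):
    if s[i][4]>400: print(s[i],c[i])
for s in(-.07,.07):
  print([proj(w,SEAT+n*N+s*A+k*.03*WD).round(0).tolist() for n in (0,.02,.04) for k in(-1,1)])
E
```

```text
[0.526  0.0335 0.215 ] yaw 94.45 [ 1.1 -0.4 -0. ] 0.9992804980282782 12.15
shift/0.25 [ 0.005 -0.004 -0.384]
jar [ 0.684 -0.106  0.086]
[ 175  159  131   56 5545] [233.49233544 190.24634806]
[[205.0, 154.0], [207.0, 205.0], [190.0, 156.0], [193.0, 208.0], [174.0, 158.0], [178.0, 212.0]]
[[306.0, 169.0], [303.0, 237.0], [291.0, 172.0], [289.0, 244.0], [273.0, 175.0], [272.0, 252.0]]
```

step_arm([
  [1, 0.005, -0.004, -0.15, 0],
  [1, 0.005, -0.004, -0.25, 0],
  [1, 0.005, -0.004, -0.32, 0],
  [1, 0.005, -0.004, -0.36, 0],
  [1, 0.005, -0.004, -0.384, 0],
  [1, 0.005, -0.004, -0.384, 0],
  [1, 0.005, -0.004, -0.384, 0],
])

```text
time_s: 12.85
position: [0.5286, 0.032, 0.1206]
tcp_rot: [[-0.997, -0.078, 0.001], [-0.078, 0.997, -0.0], [-0.001, -0.0, -1.0]]
force: [-0.1, 0.6, 0.5]
opening: 1.001
grasp_force: 0.0
```

step_arm([
  [0.9, 0.001, -0.016, 0.018, 0],
  [0.8, 0.002, -0.031, 0.036, 0],
  [0.7, 0.004, -0.047, 0.054, 0],
  [0.62, 0.005, -0.063, 0.072, 0],
  [0.62, 0.005, -0.063, 0.072, 0],
  [0.62, 0.005, -0.063, 0.072, 0],
])

```text
time_s: 13.45
position: [0.5298, 0.0166, 0.1395]
tcp_rot: [[-0.997, -0.078, 0.002], [-0.078, 0.997, 0.001], [-0.002, 0.0, -1.0]]
force: [-1.0, 2.6, 2.7]
opening: 0.812
grasp_force: 1.7
```

```bash
python3 go.py m
```

```text
[0.5297 0.0165 0.1391] yaw 94.47 [0.4 3.9 2.3] 0.8117293079299296 13.5
```

step_arm([
  [0.54, 0.002, -0.02, 0.01, 0],
  [0.46, 0.003, -0.04, 0.02, 0],
  [0.38, 0.005, -0.06, 0.03, 0],
  [0.31, 0.006, -0.081, 0.04, 0],
  [0.31, 0.006, -0.081, 0.04, 0],
  [0.31, 0.006, -0.081, 0.04, 0],
])

```text
time_s: 14.1
position: [0.531, -0.0045, 0.1483]
tcp_rot: [[-0.997, -0.078, 0.001], [-0.078, 0.997, -0.001], [-0.0, -0.001, -1.0]]
force: [0.1, 2.9, 1.9]
opening: 0.658
grasp_force: 1.3
```

```bash
python3 go.py n
python3 - <<'E'
from lib import *
w=pickle.load(open("pics/n.pkl","rb"))["wrist"]
h=cv2.cvtColor(w["color"],cv2.COLOR_RGB2HSV);m=((h[...,1]<45)&(h[...,2]>150)).astype(np.uint8);m[235:]=0;m[:,:120]=0;m[:,400:]=0
cs,_=cv2.findContours(m,0,1)
for k in cs:
    if cv2.contourArea(k)>400:print(cv2.boundingRect(k),cv2.approxPolyDP(k,4,True)[:,0].tolist())
J=-.07*A
for ph in(60,70,75,80,90):
    f=np.radians(ph);p=.04*np.sin(f-np.pi/4);a=U*np.cos(f)+Z*np.sin(f);b=-U*np.sin(f)+Z*np.cos(f);A0=SEAT+J+p*A
    print(ph,[proj(w,A0+s*a+n*b-.03*WD).round(0).tolist() for s in(0,.14) for n in(0,.02,.04)])
E
```

```text
[ 0.5309 -0.0045  0.1481] yaw 94.47 [0.4 2.9 2.1] 0.6580027167201306 14.15
(204, 134, 145, 101) [[204, 135], [205, 160], [288, 158], [322, 173], [319, 205], [238, 219], [234, 234], [320, 234], [322, 220], [332, 234], [341, 233], [347, 137]]
60 [[242.0, 161.0], [221.0, 163.0], [199.0, 165.0], [368.0, 197.0], [342.0, 203.0], [309.0, 210.0]]
70 [[247.0, 162.0], [225.0, 163.0], [201.0, 165.0], [344.0, 206.0], [306.0, 211.0], [261.0, 217.0]]
75 [[249.0, 162.0], [226.0, 163.0], [203.0, 164.0], [327.0, 210.0], [283.0, 214.0], [234.0, 219.0]]
80 [[252.0, 162.0], [228.0, 163.0], [205.0, 164.0], [306.0, 214.0], [258.0, 217.0], [207.0, 220.0]]
90 [[256.0, 163.0], [232.0, 163.0], [209.0, 163.0], [256.0, 219.0], [204.0, 219.0], [156.0, 218.0]]
```

step_arm([
  [0.23, 0.002, -0.022, 0, 0],
  [0.15, 0.003, -0.044, 0, 0],
  [0.08, 0.005, -0.066, 0, 0],
  [0.01, 0.007, -0.082, 0, 0],
  [0.0, 0.007, -0.086, 0, 0],
  [-0.4, 0.007, -0.086, 0, 0],
  [-0.4, 0.007, -0.086, 0, 0],
  [-0.4, 0.007, -0.086, 0.004, 0],
  [-0.4, 0.007, -0.086, 0.01, 0],
  [-0.4, 0.007, -0.086, 0.01, 0],
])

```text
time_s: 15.15
position: [0.5323, -0.0253, 0.1504]
tcp_rot: [[-0.997, -0.078, -0.001], [-0.078, 0.997, 0.0], [0.0, 0.0, -1.0]]
force: [-0.3, -0.6, -3.2]
opening: 0.459
grasp_force: 29.9
```

```bash
python3 go.py o
cat > side.py <<'E'
from lib import *
import sys
w=pickle.load(open(f"pics/{sys.argv[1]}.pkl","rb"))["wrist"]
h=cv2.cvtColor(w["color"],cv2.COLOR_RGB2HSV);m=((h[...,1]<45)&(h[...,2]>150)).astype(np.uint8);m[245:]=0;m[:,:120]=0;m[:,400:]=0
cs,_=cv2.findContours(m,0,1)
for k in cs:
    if cv2.contourArea(k)>400:print(cv2.boundingRect(k),cv2.approxPolyDP(k,3,True)[:,0].tolist())
E
python3 side.py o
python3 - <<'E'
from lib import *
w=pickle.load(open("pics/o.pkl","rb"))["wrist"]
for ph in(85,90):
    f=np.radians(ph);p=.04*np.sin(f-np.pi/4);a=U*np.cos(f)+Z*np.sin(f);b=-U*np.sin(f)+Z*np.cos(f);A0=SEAT-.07*A+p*A
    print(ph,[proj(w,A0+s*a+n*b-.03*WD).round(0).tolist() for s in(0,.14) for n in(0,.02,.04)])
E
```

```text
[ 0.5323 -0.0253  0.1504] yaw 94.5 [ 0.  -1.5 -3. ] 0.4577530568189552 15.2
(204, 214, 104, 31) [[307, 216], [259, 215], [255, 221], [206, 221], [205, 241], [305, 243]]
(225, 135, 142, 83) [[225, 135], [225, 160], [256, 156], [309, 159], [317, 165], [345, 169], [347, 185], [343, 185], [343, 174], [341, 204], [343, 188], [346, 190], [344, 217], [359, 215], [365, 138]]
85 [[278.0, 163.0], [255.0, 163.0], [231.0, 164.0], [332.0, 215.0], [284.0, 217.0], [234.0, 219.0]]
90 [[280.0, 163.0], [257.0, 163.0], [233.0, 163.0], [308.0, 218.0], [258.0, 218.0], [207.0, 218.0]]
```

step_arm([
  [-0.4, 0, 0, 0.08, 0],
  [-0.4, 0, 0, 0.16, 0],
  [-0.4, 0, 0, 0.24, 0],
  [-0.4, 0, 0, 0.28, -0.04],
  [-0.4, 0, 0, 0.28, -0.08],
  [-0.4, 0, 0, 0.28, -0.12],
  [-0.4, 0, 0, 0.28, -0.16],
  [-0.4, 0, 0, 0.28, -0.2],
  [-0.4, 0, 0, 0.28, -0.24],
  [-0.4, 0, 0, 0.28, -0.28],
  [-0.4, 0, 0, 0.28, -0.32],
  [-0.4, 0, 0, 0.28, -0.36],
  [-0.4, 0, 0, 0.28, -0.4],
  [-0.4, 0, 0, 0.28, -0.44],
  [-0.4, 0, 0, 0.28, -0.48],
  [-0.4, 0, 0, 0.28, -0.5],
  [-0.4, 0, 0, 0.28, -0.5],
])

```text
time_s: 16.9
position: [0.5319, -0.0248, 0.2201]
tcp_rot: [[-0.079, 0.997, -0.002], [0.997, 0.079, 0.001], [0.001, -0.001, -1.0]]
force: [0.2, -0.3, -4.2]
opening: 0.459
grasp_force: 30.0
```

step_arm([
  [-0.4, 0, 0, 0, -0.04],
  [-0.4, 0, 0, 0, -0.08],
  [-0.4, 0, 0, 0, -0.12],
  [-0.4, 0, 0, 0, -0.16],
  [-0.4, 0, 0, 0, -0.2],
  [-0.4, 0, 0, 0, -0.24],
  [-0.4, 0, 0, 0, -0.28],
  [-0.4, 0, 0, 0, -0.32],
  [-0.4, 0, 0, 0, -0.36],
  [-0.4, 0, 0, 0, -0.4],
  [-0.4, 0, 0, 0, -0.44],
  [-0.4, 0, 0, 0, -0.48],
  [-0.4, 0, 0, 0, -0.5],
  [-0.4, 0, 0, 0, -0.5],
  [-0.4, 0, 0, 0, -0.5],
])

```text
time_s: 18.4
position: [0.5323, -0.0252, 0.2203]
tcp_rot: [[0.997, 0.081, -0.001], [0.081, -0.997, 0.001], [-0.001, -0.001, -1.0]]
force: [-0.3, 0.4, -4.1]
opening: 0.458
grasp_force: 30.0
```

```bash
python3 go.py p .5323 -.0253 .1524; python3 side.py p
```

```text
[ 0.5323 -0.0253  0.2204] yaw -85.41 [-0.  -0.4 -3.5] 0.4602127326268722 18.45
shift/0.25 [-0.    -0.    -0.272]
(204, 162, 103, 83) [[278, 162], [232, 166], [204, 223], [206, 243], [305, 242], [306, 216]]
(167, 130, 116, 81) [[282, 132], [167, 131], [172, 209], [189, 210], [188, 155], [248, 147], [281, 150]]
(309, 30, 35, 43) [[317, 30], [309, 47], [313, 61], [326, 71], [342, 70], [319, 52]]
(184, 0, 47, 54) [[184, 0], [191, 52], [230, 47], [224, 0], [191, 0], [197, 5], [192, 14], [199, 16], [194, 23], [197, 50], [192, 51]]
```

step_arm([
  [-0.4, 0, 0, -0.1, 0],
  [-0.4, 0, 0, -0.2, 0],
  [-0.4, 0, 0, -0.25, 0],
  [-0.4, 0, 0, -0.272, 0],
  [-0.4, 0, 0, -0.28, 0],
  [-0.4, 0, 0, -0.28, 0],
])

```text
time_s: 19.05
position: [0.5325, -0.0251, 0.1511]
tcp_rot: [[0.997, 0.078, -0.0], [0.078, -0.997, 0.001], [-0.0, -0.001, -1.0]]
force: [-0.7, 2.4, -2.9]
opening: 0.458
grasp_force: 30.0
```

step_arm([
  [0.0, 0, 0, 0, 0],
  [0.02, 0, 0, 0, 0],
  [0.02, 0, 0, 0, 0],
  [0.08, -0.002, 0.022, 0, 0],
  [0.15, -0.003, 0.044, 0, 0],
  [0.23, -0.005, 0.066, 0, 0],
  [0.31, -0.007, 0.087, 0, 0],
  [0.31, -0.007, 0.087, 0, 0],
  [0.31, -0.007, 0.087, 0, 0],
])

```text
time_s: 19.95
position: [0.5305, -0.0031, 0.1504]
tcp_rot: [[0.997, 0.079, -0.001], [0.079, -0.997, 0.001], [-0.001, -0.001, -1.0]]
force: [0.3, 1.7, 1.0]
opening: 0.652
grasp_force: 0.5
```

```bash
python3 go.py q; python3 side.py q
python3 - <<'E'
from lib import *
w=pickle.load(open("pics/q.pkl","rb"))["wrist"]
for ph in(70,75,80,90):
    f=np.radians(ph);p=.04*np.sin(f-np.pi/4);a=U*np.cos(f)+Z*np.sin(f);b=-U*np.sin(f)+Z*np.cos(f);A0=SEAT-.07*A+p*A
    print(ph,[proj(w,A0+s*a+n*b+.03*WD).round(0).tolist() for s in(0,.14) for n in(0,.02,.04)])
E
```

```text
[ 0.5306 -0.0033  0.1505] yaw -85.5 [-0.5  1.8  0.6] 0.6509186966233779 20.0
(168, 134, 143, 111) [[169, 135], [176, 230], [184, 230], [188, 223], [192, 243], [235, 242], [236, 231], [241, 244], [287, 242], [287, 211], [307, 163], [262, 163], [197, 208], [194, 170], [197, 166], [221, 163], [226, 157], [284, 155], [309, 159], [309, 135]]
(342, 7, 45, 58) [[360, 7], [343, 24], [343, 42], [356, 60], [366, 64], [382, 62], [386, 58], [373, 51], [360, 34]]
(193, 0, 56, 38) [[194, 0], [199, 37], [248, 29], [244, 0], [204, 0], [201, 35]]
70 [[268.0, 162.0], [290.0, 163.0], [313.0, 165.0], [173.0, 206.0], [211.0, 211.0], [255.0, 216.0]]
75 [[265.0, 162.0], [288.0, 163.0], [311.0, 164.0], [190.0, 210.0], [234.0, 214.0], [282.0, 218.0]]
80 [[263.0, 163.0], [286.0, 163.0], [309.0, 164.0], [211.0, 213.0], [259.0, 216.0], [309.0, 219.0]]
90 [[258.0, 163.0], [282.0, 163.0], [305.0, 164.0], [261.0, 218.0], [311.0, 218.0], [359.0, 217.0]]
```

step_arm([
  [0.38, -0.002, 0.02, -0.01, 0],
  [0.46, -0.003, 0.04, -0.02, 0],
  [0.54, -0.005, 0.06, -0.03, 0],
  [0.62, -0.006, 0.081, -0.04, 0],
  [0.72, -0.008, 0.1, -0.06, 0],
  [0.84, -0.01, 0.122, -0.086, 0],
  [1, -0.011, 0.146, -0.104, 0],
  [1, -0.012, 0.15, -0.104, 0],
  [1, -0.012, 0.15, -0.104, 0],
])

```text
time_s: 20.9
position: [0.5274, 0.0341, 0.1242]
tcp_rot: [[0.997, 0.079, -0.001], [0.079, -0.997, 0.0], [-0.001, -0.0, -1.0]]
force: [0.3, 1.3, 0.1]
opening: 0.989
grasp_force: 0.6
```

```bash
python3 go.py r; python3 side.py r
python3 - <<'E'
from lib import *
w=pickle.load(open("pics/r.pkl","rb"))["wrist"]
for ph in(45,50):
    f=np.radians(ph);p=.04*np.sin(f-np.pi/4);a=U*np.cos(f)+Z*np.sin(f);b=-U*np.sin(f)+Z*np.cos(f);A0=SEAT-.07*A+p*A
    print(ph,[proj(w,A0+s*a+n*b+.03*WD).round(0).tolist() for s in(0,.14) for n in(0,.02,.04)])
E
```

```text
[0.5276 0.0339 0.1244] yaw -85.49 [-0.6  0.8 -1.1] 0.9943819674477732 20.95
(171, 167, 200, 77) [[370, 171], [323, 167], [171, 196], [174, 240], [177, 242], [178, 227], [188, 233], [190, 243], [207, 243], [209, 234], [224, 243], [326, 242], [328, 222], [340, 217], [363, 237]]
(387, 10, 13, 49) [[398, 10], [387, 21], [387, 38], [399, 58]]
(233, 0, 60, 27) [[233, 0], [237, 26], [292, 20], [289, 0], [289, 20], [284, 17], [282, 0]]
45 [[326.0, 165.0], [347.0, 168.0], [369.0, 171.0], [179.0, 195.0], [201.0, 203.0], [228.0, 213.0]]
50 [[324.0, 165.0], [346.0, 168.0], [369.0, 171.0], [187.0, 201.0], [214.0, 209.0], [249.0, 219.0]]
```

step_arm([
  [1, -0.001, 0.012, 0.03, 0],
  [1, -0.001, 0.012, 0.06, 0],
  [1, -0.001, 0.012, 0.16, 0],
  [1, -0.001, 0.012, 0.3, 0],
  [1, -0.001, 0.0, 0.37, 0],
  [1, -0.001, 0.0, 0.37, 0],
  [1, -0.001, 0.0, 0.37, 0],
])

```text
time_s: 21.65
position: [0.5276, 0.0336, 0.2176]
tcp_rot: [[0.997, 0.078, 0.001], [0.078, -0.997, -0.0], [0.001, 0.0, -1.0]]
force: [-0.1, -0.6, -0.7]
opening: 1.004
grasp_force: 0.0
```

```bash
python3 go.py s; python3 side.py s
python3 - <<'E'
from lib import *
w=pickle.load(open("pics/s.pkl","rb"))["wrist"]
for ph in(45,):
    f=np.radians(ph);p=.04*np.sin(f-np.pi/4);a=U*np.cos(f)+Z*np.sin(f);b=-U*np.sin(f)+Z*np.cos(f);A0=SEAT-.07*A+p*A
    print(ph,[proj(w,A0+s*a+n*b+.03*WD).round(0).tolist() for s in(0,.14,.145) for n in(0,.02,.04)])
cv2.imwrite("pics/s.png",cv2.resize(w["color"][120:260,110:380,::-1],None,fx=2.9,fy=2.9,interpolation=cv2.INTER_CUBIC))
E
```

```text
[0.5269 0.0337 0.2167] yaw -85.53 [1.1 0.1 0.1] 1.0030212993967667 21.7
(202, 154, 137, 90) [[338, 156], [297, 154], [203, 166], [205, 235], [218, 241], [249, 243], [333, 209]]
(355, 31, 34, 45) [[370, 31], [357, 40], [356, 58], [365, 71], [383, 75], [388, 72], [370, 52]]
(234, 0, 49, 52) [[234, 0], [242, 51], [282, 46], [275, 0], [279, 46], [271, 1]]
45 [[307.0, 152.0], [322.0, 154.0], [337.0, 156.0], [207.0, 166.0], [222.0, 169.0], [239.0, 172.0], [202.0, 167.0], [217.0, 170.0], [234.0, 173.0]]
```

step_arm([
  [1, 0.01, -0.15, 0, 0.5],
  [1, 0.02, -0.3, 0, 0.5],
  [1, 0.03, -0.45, 0, 0.5],
  [1, 0.04, -0.6, 0, 0.5],
  [1, 0.055, -0.695, 0, 0.5],
  [1, 0.055, -0.695, 0, 0.5],
  [1, 0.055, -0.695, 0, 0.5],
  [1, 0.055, -0.695, 0, 0.5],
  [1, 0.055, -0.695, 0, 0.5],
  [1, 0.055, -0.695, 0, 0.5],
  [1, 0.055, -0.695, 0, 0.5],
  [1, 0.055, -0.695, 0, 0.5],
  [1, 0.055, -0.695, 0, 0.5],
])

```text
time_s: 23.0
position: [0.5407, -0.1397, 0.2159]
tcp_rot: [[-0.077, 0.997, -0.002], [0.997, 0.077, 0.001], [0.001, -0.002, -1.0]]
force: [-0.0, 0.2, 0.5]
opening: 1.001
grasp_force: 0.0
```

```bash
python3 go.py t
python3 - <<'E'
from lib import *
w=pickle.load(open("pics/t.pkl","rb"))["wrist"]
for n,s in((0,.07),(.02,.07),(.04,.07),(.04,-.07),(.046,-.07)): print(n,s,[((proj(w,SEAT+n*N+s*A+k*.03*WD)-[170,20])*3).round(0).tolist() for k in(-1,1)])
c=cv2.resize(w["color"][20:200,170:340,::-1],None,fx=3,fy=3,interpolation=cv2.INTER_CUBIC)
s=pickle.load(open("pics/s.pkl","rb"))["wrist"]["color"][140:240,200:350,::-1]
o=np.zeros((540,800,3),np.uint8);o[:,:510]=c;o[:190,510:795]=cv2.resize(s,(285,190),interpolation=cv2.INTER_CUBIC)
cv2.imwrite("pics/t.png",o)
E
```

```text
[ 0.5408 -0.1398  0.2161] yaw 4.41 [-0.2 -0.3 -0.3] 1.0057383537699203 23.05
0 0.07 [[152.0, -195.0], [367.0, -196.0]]
0.02 0.07 [[145.0, -179.0], [374.0, -179.0]]
0.04 0.07 [[137.0, -160.0], [383.0, -160.0]]
0.04 -0.07 [[173.0, 241.0], [349.0, 241.0]]
0.046 -0.07 [[172.0, 253.0], [350.0, 253.0]]
```

View pics/t.png

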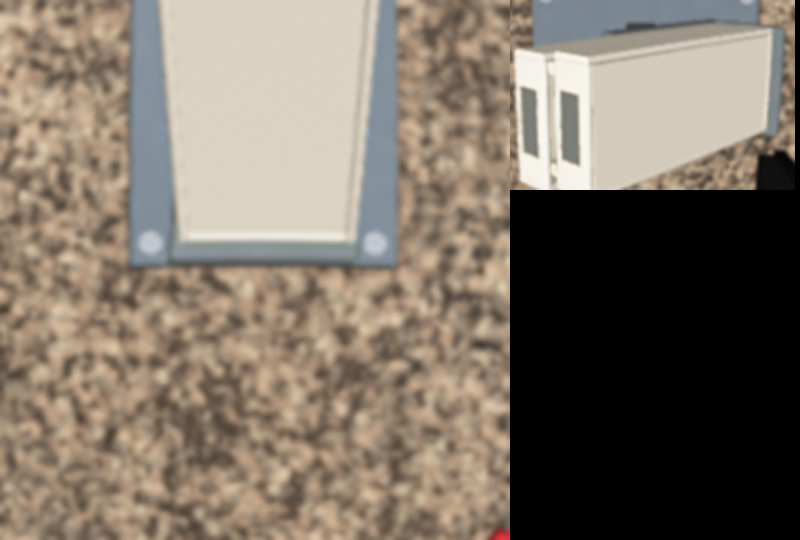

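The crop shows the pair back on the stand. The upper tray (first tray) is home against the ledge, with its low edge at crop (173–349, 241). At the upper end the cap stands about 5 mm further uphill, which is the lip play and within tolerance.

step_arm([
  [1, -0.015, 0.19, 0, 0],
  [1, -0.03, 0.38, 0, 0],
  [1, -0.045, 0.571, 0, 0],
  [1, -0.045, 0.571, -0.1, 0],
  [1, -0.045, 0.571, -0.2, 0],
  [1, -0.045, 0.571, -0.3, 0],
  [1, -0.045, 0.571, -0.38, 0],
  [1, -0.045, 0.571, -0.412, 0],
  [1, -0.045, 0.571, -0.412, 0],
  [1, -0.045, 0.571, -0.412, 0],
])

```text
time_s: 24.05
position: [0.5306, 0.0026, 0.1145]
tcp_rot: [[-0.078, 0.997, 0.001], [0.997, 0.078, -0.0], [-0.0, 0.001, -1.0]]
force: [0.1, 0.6, 0.3]
opening: 1.001
grasp_force: 0.0
```

step_arm([
  [0.4, 0, 0, 0, 0],
  [-0.2, 0, 0, 0, 0],
  [-0.2, 0, 0, 0, 0],
  [-0.2, 0, 0, 0, 0],
  [-0.2, 0, 0, 0, 0],
  [-0.2, 0, 0, 0, 0],
])

```text
time_s: 24.65
position: [0.531, 0.0028, 0.1146]
tcp_rot: [[-0.078, 0.997, 0.002], [0.997, 0.078, -0.0], [-0.0, 0.002, -1.0]]
force: [2.0, 1.9, 2.3]
opening: 0.687
grasp_force: 30.0
```

step_arm([
  [-0.2, 0.0, -0.004, 0.005, 0],
  [-0.2, 0.001, -0.01, 0.012, 0],
  [-0.2, 0.001, -0.017, 0.019, 0],
  [-0.2, 0.002, -0.024, 0.026, 0],
  [-0.2, 0.003, -0.035, 0.037, 0],
  [-0.2, 0.004, -0.05, 0.052, 0],
  [-0.2, 0.006, -0.07, 0.072, 0],
  [-0.2, 0.008, -0.11, 0.112, 0],
  [-0.2, 0.008, -0.14, 0.16, 0],
  [-0.2, 0.008, -0.16, 0.25, 0],
  [-0.2, 0.008, -0.16, 0.3, 0],
  [-0.2, 0.008, -0.16, 0.3, 0],
])

```text
time_s: 25.85
position: [0.5337, -0.0382, 0.1916]
tcp_rot: [[-0.078, 0.997, 0.006], [0.997, 0.078, -0.002], [-0.002, 0.005, -1.0]]
force: [0.7, 0.5, -1.3]
opening: 0.686
grasp_force: 30.0
```

```bash
python3 go.py u
python3 - <<'E'
from lib import *
w=pickle.load(open("pics/u.pkl","rb"))["wrist"]
h=cv2.cvtColor(w["color"],cv2.COLOR_RGB2HSV)
print("col258 V,S:",[(r,int(h[r,258,2]),int(h[r,258,1])) for r in range(0,236,8)])
# predicted held tray: tip centre at s=0,n=30(+1.5) -> tray end top corner
T=np.array([.5301,-.0375,.1895])
EOF=0
E
```

```text
[ 0.5327 -0.0377  0.1903] yaw 4.47 [ 0.2  0.8 -2.1] 0.6888131736840606 25.9
col258 V,S: [(0, 139, 70), (8, 167, 66), (16, 103, 67), (24, 172, 73), (32, 156, 65), (40, 102, 68), (48, 138, 68), (56, 155, 64), (64, 126, 14), (72, 247, 7), (80, 202, 30), (88, 202, 30), (96, 202, 29), (104, 202, 30), (112, 202, 29), (120, 203, 30), (128, 200, 27), (136, 145, 14), (144, 136, 15), (152, 247, 12), (160, 124, 12), (168, 127, 14), (176, 126, 12), (184, 246, 11), (192, 222, 28), (200, 204, 31), (208, 203, 30), (216, 203, 30), (224, 203, 30), (232, 203, 31)]
```

step_arm([
  [-0.2, 0, -0.15, 0, 0],
  [-0.2, -0.05, -0.3, 0, 0],
  [-0.2, -0.1, -0.5, 0, 0],
  [-0.2, -0.15, -0.7, 0, 0],
  [-0.2, -0.17, -0.88, -0.1, 0],
  [-0.2, -0.17, -1, -0.2, 0],
  [-0.2, -0.17, -1, -0.3, 0],
  [-0.2, -0.17, -1, -0.36, 0],
  [-0.2, -0.17, -1, -0.36, 0],
  [-0.2, -0.17, -1, -0.36, 0],
])

```text
time_s: 26.9
position: [0.4892, -0.2867, 0.0984]
tcp_rot: [[-0.079, 0.997, -0.001], [0.997, 0.079, 0.001], [0.001, -0.001, -1.0]]
force: [0.6, -0.3, -0.9]
opening: 0.688
grasp_force: 30.0
```

```bash
python3 go.py v
python3 - <<'E'
from cap import *
from lib import *
d=grab("v2",("top","scene"))
w=d["top"];K=w["mtx"];P=w["pose"]
def pr(c,X):
    q=c["pose"][:3,:3].T@(X-c["pose"][:3,3]);q=c["mtx"]@q;return (q[:2]/q[2]).round(1)
for c in("top","scene"):
    w=d[c];print(c,[pr(w,SEAT+.02*N+s*A+k*.03*WD).tolist() for s in(-.07,.07) for k in(-1,1)])
    h=cv2.cvtColor(w["color"],cv2.COLOR_RGB2HSV)
    box=(170,185,240,235) if c=="top" else (210,135,265,200)
    x0,y0,x1,y1=box
    for vm in((150,),):
        m=np.zeros(h.shape[:2],np.uint8);m[y0:y1,x0:x1]=((h[y0:y1,x0:x1,1]<45)&(h[y0:y1,x0:x1,2]>175))
        cs,_=cv2.findContours(m,0,1);k=max(cs,key=cv2.contourArea);print(cv2.contourArea(k),cv2.approxPolyDP(k,2,True)[:,0].tolist())
E
```

```text
[ 0.4898 -0.2871  0.0993] yaw 4.52 [ 0.2 -0.2 -1.3] 0.6903153862310756 26.95
top [[225.2, 220.9], [224.3, 198.6], [182.2, 215.1], [181.7, 191.1]]Traceback (most recent call last):
  File "<stdin>", line 14, in <module>
ValueError: max() iterable argument is empty
```

step_arm([
  [-0.2, 0, -0.164, 0, 0],
  [-0.2, 0, -0.164, -0.06, 0],
  [-0.2, 0, -0.164, -0.12, 0],
  [-0.2, 0, -0.164, -0.136, 0],
  [-0.2, 0, -0.15, -0.15, 0],
  [-0.2, 0, -0.128, -0.17, 0],
  [-0.2, 0, -0.11, -0.188, 0],
  [-0.2, 0, -0.09, -0.22, 0],
  [-0.2, 0, -0.072, -0.25, 0],
  [-0.2, 0, -0.062, -0.28, 0],
  [-0.2, 0, -0.056, -0.298, 0],
  [-0.2, 0, -0.052, -0.312, 0],
  [-0.2, 0, -0.051, -0.318, 0],
  [-0.2, 0, -0.051, -0.318, 0],
  [-0.2, 0, -0.051, -0.318, 0],
])

```text
time_s: 28.55
position: [0.4901, -0.3008, 0.0195]
tcp_rot: [[-0.078, 0.997, 0.001], [0.997, 0.078, -0.001], [-0.001, 0.001, -1.0]]
force: [-0.3, 1.9, 1.1]
opening: 0.688
grasp_force: 30.0
```

Now release and retreat upward, then check everything.

step_arm([
  [0.5, 0, 0, 0, 0],
  [1, 0, 0, 0, 0],
  [1, 0, 0, 0, 0],
  [1, 0, 0, 0, 0],
  [1, 0, 0, 0.1, 0],
  [1, 0, 0, 0.3, 0],
  [1, 0, 0, 0.5, 0],
  [1, 0, -0.2, 0.7, 0],
  [1, 0, -0.28, 0.76, 0],
  [1, 0, -0.28, 0.76, 0],
])

```text
time_s: 29.55
position: [0.4923, -0.3773, 0.2154]
tcp_rot: [[-0.075, 0.997, 0.01], [0.997, 0.075, -0.013], [-0.014, 0.009, -1.0]]
force: [1.1, 0.3, 1.0]
opening: 0.997
grasp_force: 0.0
```

```bash
python3 go.py w
python3 - <<'E'
from cap import *
from lib import *
w=pickle.load(open("pics/w.pkl","rb"))["wrist"]
h=cv2.cvtColor(w["color"],cv2.COLOR_RGB2HSV);m=((h[...,1]<45)&(h[...,2]>180)).astype(np.uint8);m[215:]=0
cs,_=cv2.findContours(m,0,1);k=max((k for k in cs if 150<k[:,0,0].mean()<360),key=cv2.contourArea)
W=np.array([onz(w,p,.020,True)[:2] for p in k[:,0].astype(float)])*1000
print(cv2.minAreaRect(W.astype(np.float32)))
d=grab("w2",("top",))["top"]
h=cv2.cvtColor(d["color"],cv2.COLOR_RGB2HSV)
for b in((170,185,240,235),(280,200,370,260)):
    x0,y0,x1,y1=b;m=np.zeros(h.shape[:2],np.uint8);m[y0:y1,x0:x1]=((h[y0:y1,x0:x1,1]<45)&(h[y0:y1,x0:x1,2]>170))
    cs,_=cv2.findContours(m,0,1)
    for k in cs:
        if cv2.contourArea(k)>30: print(cv2.contourArea(k),cv2.boundingRect(k))
E
```

```text
[ 0.4906 -0.3734  0.2124] yaw 4.35 [-0.9  0.8  0.3] 0.998230993330531 29.6
((490.22821044921875, -303.8109436035156), (61.54832077026367, 140.33839416503906), 4.1844482421875)
```

step_arm([
  [1, 0.2, 0.2, 0.12, 0],
  [1, 0.2, 0.4, 0.12, 0],
  [1, 0.2, 0.6, 0.12, 0],
  [1, 0.2, 0.8, 0.12, 0],
  [1, 0.2, 0.97, 0.12, 0],
  [1, 0.2, 0.97, 0.12, 0],
  [1, 0.2, 0.97, 0.12, 0],
  [1, 0.2, 0.97, 0.12, 0],
])

```text
time_s: 30.45
position: [0.5393, -0.1277, 0.2387]
tcp_rot: [[-0.079, 0.997, -0.001], [0.997, 0.079, -0.0], [-0.0, -0.001, -1.0]]
force: [-0.3, 0.5, 0.3]
opening: 1.001
grasp_force: 0.0
```

```bash
python3 go.py x
python3 - <<'E'
from lib import *
w=pickle.load(open("pics/x.pkl","rb"))["wrist"]
h=cv2.cvtColor(w["color"],cv2.COLOR_RGB2HSV)
for n,s in((0,.07),(.02,.07),(.02,-.07),(.025,-.07),(.046,-.07)): print("pred",n,s,[proj(w,SEAT+n*N+s*A+k*.03*WD).round(0).tolist() for k in(-1,1)])
print("col V,S along centre:",[(round(s*1000),*(lambda p:(int(h[p[1],p[0],2]),int(h[p[1],p[0],1])))(proj(w,SEAT+.02*N+s*A).round().astype(int))) for s in np.arange(-.08,.085,.005)])
q=(h[...,1]<45)&(h[...,2]>175);m=q.astype(np.uint8);m[215:]=0
cs,_=cv2.findContours(m,0,1)
for k in cs:
    if cv2.contourArea(k)>300 and 180<k[:,0,0].mean()<330: print("white",cv2.boundingRect(k),cv2.approxPolyDP(k,3,True)[:,0].tolist())
# coupon region: grey low sat, mid value, rectified onto plane n=.017
K=[]
for n_ in[.016]:
  for s in np.arange(-.066,.067,.004):
    K.append("".join("#" if (lambda p:h[p[1],p[0],1]<22 and h[p[1],p[0],2]<190)(proj(w,SEAT+n_*N+s*A+y*WD).round().astype(int)) else "." for y in np.arange(-.03,.031,.002)))
print("\n".join(K[::-1]))
E
```

```text
[ 0.5395 -0.1285  0.2389] yaw 4.46 [-0.2  0.1  0.2] 0.9997115756856056 30.5
pred 0 0.07 [[224.0, -23.0], [291.0, -23.0]]
pred 0.02 0.07 [[222.0, -16.0], [293.0, -16.0]]
pred 0.02 -0.07 [[231.0, 100.0], [284.0, 100.0]]
pred 0.025 -0.07 [[231.0, 103.0], [284.0, 103.0]]
pred 0.046 -0.07 [[230.0, 116.0], [285.0, 116.0]]
col V,S along centre: [(-80, 199, 5), (-75, 200, 5), (-70, 200, 8), (-65, 199, 6), (-60, 200, 6), (-55, 171, 4), (-50, 152, 15), (-45, 196, 22), (-40, 150, 19), (-35, 147, 14), (-30, 145, 14), (-25, 145, 16), (-20, 144, 14), (-15, 143, 16), (-10, 143, 14), (-5, 155, 15), (0, 188, 27), (5, 147, 14), (10, 203, 13), (15, 215, 28), (20, 215, 28), (25, 215, 28), (30, 214, 29), (35, 215, 30), (40, 215, 30), (45, 214, 30), (50, 215, 28), (55, 12, 21), (60, 10, 26), (65, 11, 23), (70, 11, 23), (75, 12, 21), (80, 10, 0)]
white (220, 0, 77, 132) [[226, 0], [227, 11], [220, 16], [227, 17], [232, 97], [243, 101], [241, 130], [269, 131], [269, 101], [283, 100], [291, 19], [296, 16], [292, 11], [293, 0], [282, 94], [287, 0], [283, 0], [280, 43], [281, 0], [234, 0], [236, 86], [231, 0]]
[... 388 characters left out ...]
............................
...............................
#..............................
#..............................
.........###########...........
.........####...####...........
#........####..#####...........
#........############..........
.........############..........
.........###########...........
#........###########...........
#........###########...........
#........###########...........
#........###########...........
#........###########...........
#........###########...........
#........####...####...........
#........####..#####...........
#.......#############..........
#.......#############..........
#..............................
#..............................
```

Run:
```python
from lib import *
w=pickle.load(open("pics/x.pkl","rb"))["wrist"]
for s in(-.0665,-.0595):
  for n in(.009,.02,.046,.071): print("stand",s,n,[proj(w,SEAT+n*N+s*A+y*WD).round(0).tolist() for y in(-.015,.015)])
h=cv2.cvtColor(w["color"],cv2.COLOR_RGB2HSV)
for r in range(88,140,3): print(r,[(int(h[r,c,2]),int(h[r,c,1])) for c in range(226,292,6)])
T=pickle.load(open("pics/w2.pkl","rb"))["top"]
t=cv2.cvtColor(T["color"],cv2.COLOR_RGB2HSV)
K=T["mtx"];P=T["pose"]
def pr(X): q=K@(P[:3,:3].T@(X-P[:3,3]));return q[:2]/q[2]
print("top pred",[pr(SEAT+n*N-.066*A).round(1).tolist() for n in(.009,.02,.046,.071)])
for r in range(192,226,4): print(r,[(int(t[r,c,2]),int(t[r,c,1])) for c in range(204,252,4)])
```

```text
stand -0.0665 0.009 [[244.0, 92.0], [270.0, 92.0]]
stand -0.0665 0.02 [[244.0, 98.0], [271.0, 98.0]]
stand -0.0665 0.046 [[244.0, 114.0], [271.0, 114.0]]
stand -0.0665 0.071 [[243.0, 131.0], [272.0, 131.0]]
stand -0.0595 0.009 [[244.0, 87.0], [271.0, 87.0]]
stand -0.0595 0.02 [[244.0, 93.0], [271.0, 93.0]]
stand -0.0595 0.046 [[243.0, 109.0], [272.0, 109.0]]
stand -0.0595 0.071 [[243.0, 126.0], [272.0, 126.0]]
88 [(152, 40), (200, 29), (197, 31), (193, 4), (144, 16), (143, 16), (150, 17), (202, 4), (216, 30), (199, 29), (165, 5)]
91 [(150, 39), (192, 31), (188, 30), (202, 4), (196, 5), (191, 4), (191, 5), (203, 6), (228, 28), (194, 30), (158, 15)]
94 [(152, 40), (187, 30), (193, 32), (206, 4), (204, 6), (198, 5), (198, 6), (203, 6), (251, 9), (221, 28), (158, 23)]
97 [(152, 40), (176, 26), (236, 13), (204, 4), (204, 6), (198, 6), (198, 6), (204, 6), (251, 8), (251, 8), (152, 29)]
100 [(150, 39), (151, 8), (175, 15), (197, 6), (203, 6), (198, 5), (199, 6), (203, 6), (185, 17), (195, 14), (143, 34)]
103 [(149, 41), (143, 20), (142, 18), (198, 5), (203, 6), (198, 6), (198, 5), (203, 6),
[... 2104 characters left out ...]
45), (132, 44)]
208 [(164, 36), (166, 34), (168, 35), (166, 35), (161, 38), (155, 41), (152, 42), (149, 43), (145, 44), (142, 45), (139, 46), (135, 45)]
212 [(161, 38), (163, 38), (165, 34), (165, 36), (163, 38), (157, 39), (154, 41), (151, 42), (149, 44), (145, 44), (143, 45), (138, 46)]
216 [(158, 40), (161, 40), (164, 37), (163, 38), (160, 37), (158, 40), (156, 41), (155, 41), (151, 41), (148, 45), (145, 46), (142, 47)]
220 [(156, 41), (158, 42), (161, 40), (162, 38), (159, 38), (159, 42), (158, 40), (157, 39), (155, 41), (151, 42), (148, 43), (144, 44)]
224 [(154, 41), (155, 41), (159, 40), (160, 38), (160, 41), (159, 40), (159, 38), (159, 40), (157, 39), (154, 41), (151, 42), (148, 45)]
```

The numbers show the first tray lying flat at (0.490, −0.304). The narrow coupon lies flat in the cap, but the wide coupon stands on end against the ledge (wrist px cols 241–269, rows 90–131, hole end up). It is still inside the tray bounds. I'll take it across its width, lever its top over the ledge so the foot slides uphill, and let it down with the right face up.

step_arm([
  [1, -0.026, 0.1, -0.05, 0],
  [1, -0.026, 0.252, -0.2, 0],
  [1, -0.026, 0.252, -0.38, 0],
  [1, -0.026, 0.252, -0.5, 0],
  [1, -0.026, 0.252, -0.58, 0],
  [1, -0.026, 0.252, -0.62, 0],
  [1, -0.026, 0.252, -0.632, 0],
  [1, -0.026, 0.252, -0.632, 0],
  [1, -0.026, 0.252, -0.632, 0],
])

```text
time_s: 31.4
position: [0.534, -0.0653, 0.0825]
tcp_rot: [[-0.078, 0.997, 0.002], [0.997, 0.078, -0.001], [-0.001, 0.002, -1.0]]
force: [-0.4, 0.6, -0.5]
opening: 1.003
grasp_force: 0.0
```

```bash
python3 go.py y .533 -.0654 .0808
```

```text
[ 0.534  -0.0651  0.0827] yaw 4.46 [0.4 0.2 0.4] 0.9964777318843879 31.45
shift/0.25 [-0.004 -0.001 -0.007]
```

step_arm([
  [0.4, -0.003, 0, -0.007, 0],
  [0, -0.003, 0, -0.007, 0],
  [-0.4, -0.003, 0, -0.007, 0],
  [-0.6, -0.003, 0, -0.007, 0],
  [-0.6, -0.003, 0, -0.007, 0],
  [-0.6, -0.003, 0, -0.007, 0],
  [-0.6, -0.003, 0, -0.007, 0],
])

```text
time_s: 32.15
position: [0.5323, -0.0645, 0.0798]
tcp_rot: [[-0.078, 0.997, -0.0], [0.997, 0.078, 0.0], [0.0, -0.0, -1.0]]
force: [0.0, -0.0, 0.3]
opening: 0.448
grasp_force: 0.0
```

step_arm([
  [-0.6, 0, 0, 0, 0],
  [-0.6, 0, 0, 0, 0],
  [-0.6, 0, 0, 0, 0],
  [-0.6, 0, 0, 0, 0],
])

```text
time_s: 32.55
position: [0.5324, -0.0645, 0.0798]
tcp_rot: [[-0.078, 0.997, 0.0], [0.997, 0.078, -0.0], [-0.0, 0.0, -1.0]]
force: [-0.4, -0.4, -0.5]
opening: 0.344
grasp_force: 30.0
```

step_arm([
  [-0.6, 0, -0.001, -0.005, 0],
  [-0.6, 0, -0.002, -0.01, 0],
  [-0.6, 0, 0.001, -0.013, 0],
  [-0.6, 0, 0.003, -0.016, 0],
  [-0.6, 0, 0.005, -0.02, 0],
  [-0.6, 0, 0.005, -0.02, 0],
  [-0.6, 0, 0.005, -0.02, 0],
])

```text
time_s: 33.25
position: [0.5329, -0.0645, 0.0786]
tcp_rot: [[-0.079, 0.997, 0.003], [0.997, 0.079, -0.003], [-0.003, 0.002, -1.0]]
force: [-5.0, -2.3, 27.2]
opening: 0.341
grasp_force: 30.0
```

```bash
python3 go.py z
cat > cp.py <<'E'
from lib import *
import sys
w=pickle.load(open(f"pics/{sys.argv[1]}.pkl","rb"))["wrist"]
h=cv2.cvtColor(w["color"],cv2.COLOR_RGB2HSV)
c0=int(proj(w,SEAT+.009*N-.002*WD)[0])
print("c",c0,[(r,int(h[r,c0,2]),int(h[r,c0,1])) for r in range(60,240,4)])
print("floor s->row",[(s,int(proj(w,SEAT+.009*N+s*.001*A)[1])) for s in range(-70,71,20)])
print("foot line f, alpha; rows of uphill face ell 0,30,62")
for al in(5,20,30,45,60):
    a=np.radians(al);f={5:-66.5,20:-56.2,30:-48.4,45:-24,60:-13.8}[al]*.001
    F=np.array([f,.0095]);dd=np.array([-np.sin(a),np.cos(a)]);t=np.array([np.cos(a),np.sin(a)])
    print(al,[int(proj(w,SEAT+q[0]*A+q[1]*N)[1]) for q in[F+.007*t+l*dd for l in(0,.03,.062)]])
E
python3 cp.py z
```

```text
[ 0.5329 -0.0645  0.0786] yaw 4.56 [-6.5 -2.8 27.5] 0.3438551998194044 33.3
c 257 [(60, 218, 29), (64, 217, 29), (68, 218, 28), (72, 217, 28), (76, 218, 29), (80, 217, 27), (84, 198, 8), (88, 191, 9), (92, 153, 12), (96, 143, 14), (100, 203, 28), (104, 204, 10), (108, 192, 8), (112, 169, 11), (116, 145, 18), (120, 145, 16), (124, 145, 16), (128, 146, 14), (132, 144, 16), (136, 144, 16), (140, 145, 16), (144, 145, 16), (148, 145, 16), (152, 145, 14), (156, 144, 16), (160, 203, 8), (164, 192, 8), (168, 144, 16), (172, 203, 13), (176, 205, 12), (180, 206, 14), (184, 206, 14), (188, 205, 14), (192, 206, 14), (196, 207, 15), (200, 207, 15), (204, 207, 15), (208, 207, 15), (212, 208, 15), (216, 208, 16), (220, 208, 16), (224, 208, 16), (228, 209, 17), (232, 209, 16), (236, 210, 18)]
floor s->row [(-70, 171), (-50, 152), (-30, 130), (-10, 103), (10, 71), (30, 33), (50, -10), (70, -60)]
foot line f, alpha; rows of uphill face ell 0,30,62
5 [163, 208, 262]
20 [156, 206, 262]
30 [150, 202, 258]
45 [123, 181, 238]
60 [113, 169, 219]
```

step_arm([
  [-0.6, 0, -0.005, 0.018, 0],
  [-0.6, 0, -0.01, 0.017, 0],
  [-0.6, 0.001, -0.014, 0.014, 0],
  [-0.6, 0.001, -0.018, 0.012, 0],
  [-0.6, 0.002, -0.022, 0.01, 0],
  [-0.6, 0.002, -0.025, 0.008, 0],
  [-0.6, 0.002, -0.025, 0.008, 0],
])

```text
time_s: 34.0
position: [0.533, -0.0675, 0.0784]
tcp_rot: [[-0.076, 0.997, 0.001], [0.997, 0.076, 0.003], [0.003, 0.001, -1.0]]
force: [-0.7, 7.0, 18.2]
opening: 0.337
grasp_force: 30.0
```

```bash
python3 go.py z1; python3 cp.py z1
```

```text
[ 0.533  -0.0675  0.0784] yaw 4.39 [-1.5  7.4 18.3] 0.33879431875316485 34.05
c 256 [(60, 218, 29), (64, 217, 28), (68, 218, 28), (72, 213, 22), (76, 193, 8), (80, 190, 8), (84, 143, 14), (88, 144, 16), (92, 218, 28), (96, 204, 10), (100, 192, 8), (104, 157, 13), (108, 144, 14), (112, 145, 12), (116, 146, 16), (120, 146, 14), (124, 146, 16), (128, 146, 16), (132, 145, 14), (136, 146, 14), (140, 145, 14), (144, 146, 16), (148, 146, 14), (152, 188, 8), (156, 198, 8), (160, 167, 11), (164, 152, 8), (168, 210, 17), (172, 210, 17), (176, 209, 16), (180, 208, 16), (184, 209, 17), (188, 210, 17), (192, 209, 17), (196, 209, 17), (200, 210, 17), (204, 208, 16), (208, 208, 16), (212, 209, 17), (216, 208, 18), (220, 208, 17), (224, 209, 18), (228, 208, 16), (232, 208, 17), (236, 209, 18)]
floor s->row [(-70, 167), (-50, 148), (-30, 125), (-10, 97), (10, 65), (30, 26), (50, -17), (70, -67)]
foot line f, alpha; rows of uphill face ell 0,30,62
5 [159, 203, 257]
20 [151, 201, 258]
30 [145, 197, 253]
45 [118, 175, 233]
60 [106, 163, 215]
```

step_arm([
  [-0.6, 0, 0, -0.005, 0],
  [-0.6, 0, -0.003, -0.01, 0],
  [-0.6, 0, -0.005, -0.014, 0],
  [-0.6, 0, -0.007, -0.018, 0],
  [-0.6, 0, -0.007, -0.018, 0],
  [-0.6, 0, -0.007, -0.018, 0],
])

```text
time_s: 34.65
position: [0.5333, -0.0705, 0.0742]
tcp_rot: [[-0.078, 0.997, 0.001], [0.997, 0.078, 0.001], [0.001, 0.002, -1.0]]
force: [-1.7, 3.7, 18.8]
opening: 0.339
grasp_force: 30.9
```

```bash
python3 go.py z2; python3 cp.py z2
```

```text
[ 0.5333 -0.0705  0.0742] yaw 4.44 [-2.6  3.  19.5] 0.3394827857112127 34.7
c 257 [(60, 197, 8), (64, 186, 10), (68, 145, 14), (72, 145, 14), (76, 210, 28), (80, 217, 27), (84, 196, 9), (88, 185, 11), (92, 146, 17), (96, 146, 14), (100, 147, 16), (104, 147, 14), (108, 147, 16), (112, 147, 16), (116, 146, 14), (120, 146, 14), (124, 147, 16), (128, 146, 16), (132, 146, 16), (136, 147, 14), (140, 147, 16), (144, 189, 19), (148, 198, 12), (152, 182, 13), (156, 146, 14), (160, 211, 18), (164, 209, 17), (168, 210, 16), (172, 210, 17), (176, 211, 18), (180, 211, 17), (184, 209, 17), (188, 211, 17), (192, 210, 17), (196, 211, 17), (200, 211, 17), (204, 209, 16), (208, 210, 17), (212, 210, 17), (216, 210, 17), (220, 210, 17), (224, 209, 17), (228, 210, 18), (232, 211, 18), (236, 210, 17)]
floor s->row [(-70, 163), (-50, 143), (-30, 119), (-10, 90), (10, 56), (30, 16), (50, -29), (70, -80)]
foot line f, alpha; rows of uphill face ell 0,30,62
5 [155, 200, 256]
20 [147, 198, 256]
30 [140, 194, 252]
45 [112, 171, 231]
60 [100, 158, 212]
```

step_arm([
  [-0.6, 0, 0.006, 0.006, 0],
  [-0.6, -0.001, 0.014, 0.012, 0],
  [-0.6, -0.002, 0.022, 0.018, 0],
  [-0.6, -0.002, 0.03, 0.023, 0],
  [-0.6, -0.003, 0.037, 0.028, 0],
  [-0.6, -0.003, 0.043, 0.032, 0],
  [-0.6, -0.003, 0.043, 0.032, 0],
])

```text
time_s: 35.4
position: [0.532, -0.0604, 0.0802]
tcp_rot: [[-0.079, 0.997, -0.0], [0.997, 0.079, -0.0], [-0.0, -0.0, -1.0]]
force: [-0.3, -3.7, 0.2]
opening: 0.339
grasp_force: 30.0
```

```bash
python3 go.py z3; python3 cp.py z3
```

```text
[ 0.5319 -0.0604  0.0802] yaw 4.5 [-0.7 -2.   0.7] 0.34114609225640213 35.45
c 258 [(60, 218, 29), (64, 204, 10), (68, 197, 8), (72, 182, 7), (76, 140, 15), (80, 141, 14), (84, 218, 29), (88, 204, 15), (92, 192, 11), (96, 167, 12), (100, 142, 14), (104, 143, 14), (108, 143, 16), (112, 142, 14), (116, 142, 14), (120, 143, 16), (124, 143, 16), (128, 143, 14), (132, 144, 16), (136, 142, 16), (140, 143, 16), (144, 144, 16), (148, 182, 14), (152, 196, 13), (156, 170, 14), (160, 145, 18), (164, 211, 17), (168, 210, 16), (172, 211, 17), (176, 212, 17), (180, 212, 18), (184, 212, 17), (188, 211, 17), (192, 212, 17), (196, 212, 17), (200, 212, 17), (204, 211, 16), (208, 212, 17), (212, 212, 17), (216, 212, 18), (220, 212, 17), (224, 212, 17), (228, 212, 16), (232, 212, 17), (236, 213, 17)]
floor s->row [(-70, 177), (-50, 159), (-30, 137), (-10, 111), (10, 80), (30, 43), (50, 0), (70, -49)]
foot line f, alpha; rows of uphill face ell 0,30,62
5 [169, 214, 267]
20 [162, 212, 267]
30 [156, 208, 263]
45 [131, 188, 243]
60 [121, 176, 225]
```

step_arm([
  [-0.6, 0, 0.01, 0.01, 0],
  [-0.6, -0.001, 0.021, 0.019, 0],
  [-0.6, -0.002, 0.027, 0.016, 0],
  [-0.6, -0.003, 0.034, 0.012, 0],
  [-0.6, -0.003, 0.04, 0.008, 0],
  [-0.6, -0.004, 0.047, 0.004, 0],
  [-0.6, -0.004, 0.053, 0, 0],
  [-0.6, -0.004, 0.053, 0, 0],
])

```text
time_s: 36.25
position: [0.5333, -0.0544, 0.0836]
tcp_rot: [[-0.085, 0.996, 0.005], [0.996, 0.085, -0.013], [-0.013, 0.004, -1.0]]
force: [-6.9, -25.2, 18.1]
opening: 0.339
grasp_force: 30.0
```

```bash
python3 go.py z4; python3 cp.py z4
```

```text
[ 0.5333 -0.0543  0.0836] yaw 4.86 [ -6.2 -24.7  17.4] 0.339336433747807 36.3
c 255 [(60, 217, 27), (64, 214, 23), (68, 197, 8), (72, 192, 9), (76, 144, 14), (80, 143, 16), (84, 189, 26), (88, 214, 24), (92, 199, 9), (96, 191, 8), (100, 144, 18), (104, 144, 16), (108, 143, 14), (112, 144, 16), (116, 144, 16), (120, 144, 16), (124, 144, 14), (128, 144, 14), (132, 145, 16), (136, 144, 14), (140, 145, 16), (144, 145, 16), (148, 151, 15), (152, 203, 9), (156, 193, 9), (160, 145, 18), (164, 198, 15), (168, 209, 16), (172, 209, 16), (176, 209, 16), (180, 209, 18), (184, 209, 17), (188, 210, 16), (192, 209, 16), (196, 208, 16), (200, 210, 17), (204, 210, 18), (208, 208, 16), (212, 208, 16), (216, 209, 17), (220, 208, 17), (224, 208, 17), (228, 209, 18), (232, 209, 18), (236, 209, 18)]
floor s->row [(-70, 184), (-50, 167), (-30, 147), (-10, 123), (10, 94), (30, 59), (50, 17), (70, -31)]
foot line f, alpha; rows of uphill face ell 0,30,62
5 [177, 221, 273]
20 [171, 219, 273]
30 [165, 216, 268]
45 [142, 197, 250]
60 [133, 185, 232]
```

step_arm([
  [-0.6, 0, -0.02, 0.01, 0],
  [-0.6, 0, -0.03, 0.017, 0],
  [-0.6, -0.001, -0.015, 0.032, 0],
  [-0.6, -0.002, 0.0, 0.047, 0],
  [-0.6, -0.003, 0.015, 0.062, 0],
  [-0.6, -0.004, 0.03, 0.077, 0],
  [-0.6, -0.005, 0.045, 0.092, 0],
  [-0.6, -0.006, 0.06, 0.107, 0],
  [-0.6, -0.007, 0.068, 0.115, 0],
  [-0.6, -0.007, 0.068, 0.115, 0],
])

```text
time_s: 37.3
position: [0.5294, -0.0297, 0.1094]
tcp_rot: [[-0.079, 0.997, 0.0], [0.997, 0.079, 0.0], [0.0, 0.0, -1.0]]
force: [0.4, -3.1, 1.7]
opening: 0.338
grasp_force: 30.0
```

```bash
python3 go.py z5; python3 cp.py z5
```

```text
[ 0.5293 -0.0298  0.1093] yaw 4.48 [ 0.9 -3.5  1.6] 0.33728603070453794 37.35
c 258 [(60, 252, 10), (64, 251, 2), (68, 220, 29), (72, 180, 9), (76, 139, 15), (80, 139, 15), (84, 217, 29), (88, 198, 18), (92, 188, 14), (96, 160, 14), (100, 142, 16), (104, 142, 16), (108, 142, 14), (112, 142, 14), (116, 141, 14), (120, 144, 18), (124, 143, 16), (128, 144, 16), (132, 144, 16), (136, 144, 16), (140, 144, 14), (144, 144, 16), (148, 161, 14), (152, 189, 15), (156, 172, 13), (160, 145, 18), (164, 213, 17), (168, 213, 17), (172, 212, 16), (176, 214, 18), (180, 213, 17), (184, 213, 16), (188, 213, 17), (192, 213, 17), (196, 215, 17), (200, 214, 17), (204, 213, 16), (208, 214, 17), (212, 214, 17), (216, 213, 17), (220, 213, 16), (224, 213, 17), (228, 213, 16), (232, 213, 16), (236, 214, 17)]
floor s->row [(-70, 208), (-50, 195), (-30, 180), (-10, 163), (10, 142), (30, 116), (50, 86), (70, 49)]
foot line f, alpha; rows of uphill face ell 0,30,62
5 [203, 241, 286]
20 [199, 240, 285]
30 [195, 238, 281]
45 [178, 223, 266]
60 [172, 214, 251]
```

step_arm([
  [0.6, 0, 0, 0, 0],
  [1, 0, 0, 0, 0],
  [1, 0, 0, 0, 0],
  [1, 0, 0, 0, 0],
  [1, 0, 0, 0, 0],
])

```text
time_s: 37.85
position: [0.529, -0.0301, 0.1089]
tcp_rot: [[-0.078, 0.997, -0.001], [0.997, 0.078, 0.0], [0.001, -0.001, -1.0]]
force: [0.7, -0.9, 0.2]
opening: 0.702
grasp_force: 0.0
```

```bash
python3 go.py z6; python3 cp.py z6
```

```text
[ 0.5291 -0.0301  0.1089] yaw 4.48 [-0.2 -1.1 -0.2] 0.751896715135993 37.9
c 258 [(60, 250, 9), (64, 249, 2), (68, 190, 32), (72, 214, 29), (76, 214, 30), (80, 213, 29), (84, 199, 9), (88, 195, 8), (92, 181, 10), (96, 136, 15), (100, 136, 15), (104, 213, 28), (108, 191, 13), (112, 178, 13), (116, 137, 15), (120, 138, 15), (124, 138, 15), (128, 138, 15), (132, 139, 17), (136, 138, 15), (140, 139, 15), (144, 139, 15), (148, 140, 16), (152, 141, 16), (156, 139, 15), (160, 151, 17), (164, 186, 14), (168, 166, 15), (172, 142, 16), (176, 190, 13), (180, 190, 13), (184, 190, 15), (188, 192, 16), (192, 191, 16), (196, 192, 15), (200, 191, 15), (204, 192, 15), (208, 193, 15), (212, 194, 14), (216, 194, 16), (220, 194, 16), (224, 195, 16), (228, 195, 14), (232, 190, 15), (236, 121, 17)]
floor s->row [(-70, 208), (-50, 195), (-30, 180), (-10, 162), (10, 141), (30, 116), (50, 85), (70, 48)]
foot line f, alpha; rows of uphill face ell 0,30,62
5 [203, 241, 286]
20 [198, 240, 285]
30 [195, 238, 281]
45 [178, 223, 266]
60 [172, 213, 251]
```

step_arm([
  [1, 0, -0.02, 0.06, 0],
  [1, 0.01, -0.1, 0.2, 0],
  [1, 0.02, -0.2, 0.35, 0],
  [1, 0.03, -0.3, 0.45, 0],
  [0.2, 0.04, -0.38, 0.5, 0],
  [-1, 0.04, -0.38, 0.5, 0],
  [-1, 0.04, -0.38, 0.5, 0],
])

```text
time_s: 38.6
position: [0.5386, -0.1249, 0.2336]
tcp_rot: [[-0.077, 0.997, -0.001], [0.997, 0.077, 0.001], [0.001, -0.001, -1.0]]
force: [-0.5, 1.0, 0.0]
opening: 0.814
grasp_force: 0.0
```

```bash
python3 go.py z7
cat > view.py <<'E'
from lib import *
import sys
w=pickle.load(open(f"pics/{sys.argv[1]}.pkl","rb"))["wrist"]
h=cv2.cvtColor(w["color"],cv2.COLOR_RGB2HSV)
c0=int(proj(w,SEAT+.02*N-.05*A)[0])
print("floor s->row",[(s,int(proj(w,SEAT+.009*N+s*.001*A)[1])) for s in range(-70,71,20)],"ledge top",proj(w,SEAT+.046*N-.07*A).round(),"rim low",proj(w,SEAT+.02*N-.07*A).round())
for c in(c0-20,c0-9,c0,c0+9,c0+20): print(c,[(r,int(h[r,c,2]),int(h[r,c,1])) for r in range(24,150,3)])
for al in(50,60,65,70,80,90):
    a=np.radians(al);f=(-.0695+.062*np.sin(a)) if al<90 else -.0045
    F=np.array([f,.009]);dd=np.array([-np.sin(a),np.cos(a)]);t=np.array([np.cos(a),np.sin(a)])
    print(al,[proj(w,SEAT+q[0]*A+q[1]*N+.013*WD).round().tolist() for q in[F+.007*t+l*dd for l in(0,.062)]])
E
python3 view.py z7
```

```text
[ 0.5382 -0.1242  0.233 ] yaw 4.48 [-0.1  0.2  0.4] 0.7617251581225897 38.65
floor s->row [(-70, 96), (-50, 82), (-30, 68), (-10, 52), (10, 36), (30, 18), (50, 0), (70, -20)] ledge top [258. 119.] rim low [258. 102.]
237 [(24, 196, 31), (27, 197, 30), (30, 201, 29), (33, 200, 29), (36, 197, 28), (39, 207, 30), (42, 209, 28), (45, 214, 26), (48, 212, 29), (51, 212, 28), (54, 215, 28), (57, 216, 26), (60, 216, 28), (63, 217, 29), (66, 217, 28), (69, 213, 28), (72, 211, 28), (75, 207, 30), (78, 207, 30), (81, 192, 31), (84, 183, 32), (87, 180, 31), (90, 187, 31), (93, 185, 30), (96, 196, 30), (99, 245, 9), (102, 192, 16), (105, 146, 17), (108, 149, 19), (111, 151, 19), (114, 151, 19), (117, 152, 18), (120, 134, 23), (123, 155, 66), (126, 160, 69), (129, 141, 69), (132, 139, 62), (135, 162, 76), (138, 128, 72), (141, 143, 70), (144, 148, 69), (147, 192, 64)]
248 [(24, 150, 15), (27, 150, 14), (30, 150, 15), (33, 149, 14), (36, 150, 15), (39, 149, 14), (42, 150, 15), (45, 150, 15), (48, 149, 15), (51, 149, 15), (54, 150, 17), (57, 187, 15), (60, 202, 15), (63, 201, 14), (66, 201, 15), (69
[... 1877 characters left out ...]
 219, 28), (57, 215, 28), (60, 212, 30), (63, 210, 29), (66, 204, 30), (69, 198, 30), (72, 193, 30), (75, 193, 32), (78, 190, 31), (81, 176, 32), (84, 174, 32), (87, 170, 32), (90, 177, 32), (93, 184, 32), (96, 211, 30), (99, 237, 11), (102, 214, 19), (105, 147, 21), (108, 149, 19), (111, 150, 19), (114, 152, 20), (117, 152, 20), (120, 134, 23), (123, 153, 72), (126, 189, 73), (129, 142, 68), (132, 143, 68), (135, 172, 76), (138, 172, 68), (141, 182, 66), (144, 214, 56), (147, 187, 67)]
50 [[270.0, 62.0], [270.0, 121.0]]
60 [[271.0, 58.0], [270.0, 116.0]]
65 [[271.0, 56.0], [270.0, 113.0]]
70 [[271.0, 55.0], [270.0, 111.0]]
80 [[271.0, 54.0], [269.0, 105.0]]
90 [[271.0, 52.0], [269.0, 98.0]]
```

step_arm([
  [-1, 0, 0, 0, 0],
  [-1, 0, 0, 0, 0],
  [-1, 0, 0, 0, 0],
  [-1, -0.01, 0.15, -0.1, 0],
  [-1, -0.019, 0.31, -0.2, 0],
  [-1, -0.019, 0.31, -0.3, 0],
  [-1, -0.019, 0.31, -0.4, 0],
  [-1, -0.019, 0.31, -0.5, 0],
  [-1, -0.019, 0.31, -0.56, 0],
  [-1, -0.019, 0.31, -0.584, 0],
  [-1, -0.019, 0.31, -0.584, 0],
  [-1, -0.019, 0.31, -0.584, 0],
])

```text
time_s: 39.85
position: [0.5351, -0.0478, 0.0886]
tcp_rot: [[-0.078, 0.997, 0.001], [0.997, 0.078, -0.0], [-0.0, 0.001, -1.0]]
force: [0.3, 0.6, 0.6]
opening: 0.004
grasp_force: 0.0
```

```bash
python3 go.py z8 .5335 -.0468 .081
```

```text
[ 0.5353 -0.0479  0.0889] yaw 4.5 [ 0.3 -0.3 -0.2] 0.00216291163357804 39.9
shift/0.25 [-0.007  0.004 -0.031]
```

step_arm([
  [-1, -0.004, 0.004, -0.02, 0],
  [-1, -0.004, 0.008, -0.034, 0],
  [-1, -0.005, 0.018, -0.044, 0],
  [-1, -0.006, 0.028, -0.054, 0],
  [-1, -0.006, 0.038, -0.064, 0],
  [-1, -0.007, 0.046, -0.072, 0],
  [-1, -0.007, 0.052, -0.079, 0],
  [-1, -0.007, 0.052, -0.079, 0],
])

```text
time_s: 40.7
position: [0.5343, -0.0389, 0.0725]
tcp_rot: [[-0.083, 0.997, 0.004], [0.997, 0.083, -0.008], [-0.008, 0.003, -1.0]]
force: [-8.1, -14.4, 30.0]
opening: 0.003
grasp_force: 16.2
```

```bash
python3 go.py z9
```

```text
[ 0.5343 -0.0389  0.0725] yaw 4.73 [ -6.5 -13.4  30.5] 0.006739060493266803 40.75
```

step_arm([
  [-1, 0, -0.02, 0.04, 0],
  [-1, 0, -0.05, 0.12, 0],
  [-1, 0.005, -0.12, 0.3, 0],
  [-1, 0.01, -0.25, 0.48, 0],
  [-1, 0.016, -0.33, 0.64, 0],
  [-1, 0.016, -0.33, 0.64, 0],
  [-1, 0.016, -0.33, 0.64, 0],
])

```text
time_s: 41.45
position: [0.5368, -0.1175, 0.2289]
tcp_rot: [[-0.077, 0.997, 0.001], [0.997, 0.077, -0.0], [-0.0, 0.001, -1.0]]
force: [-0.4, 0.0, 0.1]
opening: 0.005
grasp_force: 0.0
```

```bash
python3 go.py za; python3 view.py za | cut -c1-900
python3 - <<'E'
from lib import *
w=pickle.load(open("pics/za.pkl","rb"))["wrist"];h=cv2.cvtColor(w["color"],cv2.COLOR_RGB2HSV)
for s in np.arange(-.078,.067,.004)[::-1]:
    print(f"{s*1000:6.0f} "+"".join((lambda p:"?" if not(0<=p[1]<384) else ("#" if h[p[1],p[0],1]<23 and h[p[1],p[0],2]<230 else ("W" if h[p[1],p[0],2]>235 else ".")))(proj(w,SEAT+.018*N+s*A+y*WD).round().astype(int)) for y in np.arange(-.032,.033,.002)))
E
```

```text
[ 0.5357 -0.1165  0.2274] yaw 4.47 [-0.3  0.3 -0.2] 0.00922399564543216 41.5
floor s->row [(-70, 102), (-50, 88), (-30, 74), (-10, 58), (10, 41), (30, 23), (50, 4), (70, -15)] ledge top [259. 125.] rim low [258. 109.]
238 [(24, 214, 29), (27, 210, 28), (30, 205, 29), (33, 204, 29), (36, 209, 28), (39, 213, 28), (42, 204, 30), (45, 206, 30), (48, 214, 29), (51, 219, 23), (54, 213, 28), (57, 217, 28), (60, 219, 28), (63, 220, 28), (66, 227, 26), (69, 227, 27), (72, 229, 27), (75, 229, 27), (78, 224, 27), (81, 222, 25), (84, 218, 28), (87, 221, 29), (90, 213, 28), (93, 204, 29), (96, 199, 28), (99, 199, 31), (102, 206, 30), (105, 245, 11), (108, 216, 18), (111, 153, 18), (114, 157, 16), (117, 158, 18), (120, 159, 18), (123, 158, 16), (126, 157, 26), (129, 118, 48), (132, 165, 68), (135, 158, 63), (138, 157, 63), (141, 159, 75), (144, 131, 70), (147, 143, 68)]
249 [(24, 159, 16), (27, 157, 16), (30, 157, 16), (33, 158, 16), (36, 157, 15), (39, 157, 15), (42, 156, 13), (45, 158, 16), (48, 158, 15), (51, 157, 15), (54, 157, 16), (57, 157, 18), (60, 163, 16), (63, 187, 14), (66, 186, 14), (
[... 3399 characters left out ...]
..#
   -14 .......###############..........#
   -18 .......###############..........#
   -22 .#.....###############..........#
   -26 .#.....###############..........#
   -30 .#.....###############...........
   -34 .......###############..........#
   -38 .#.....###############..........#
   -42 .#.....###############...........
   -46 .#.....###############...........
   -50 ......################..........#
   -54 .#.....###############..........#
   -58 .#.....###############.WWW.......
   -62 .#.....###############WWWWW....##
   -66 .#.WWW#######WWW######WWWWWWWW..#
   -70 .######################.WWW.WW#.#
   -74 .###############################.
   -78 .################################
```

```bash
python3 -c "
from rig import *
print(hand_in())"
```

```text
the job is handed in; nothing more can be done
None
```

I handed the job in at about 41.5 s: the former cap is on the stand holding both coupons, as far as I can measure with their former undersides up, and the first tray is flat on the bench; the verdict was not shown. When I lifted the first tray off, the wide coupon ended up standing on end against the ledge; I laid it back down, and its low end now rests on the cap's end wall, tilted about 10 degrees, which is within the stated limits.

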